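Unload the battery bay of a screening machine

ROBOT

A 6-joint arm with a two-finger parallel gripper is mounted at the origin on the work surface. World frame = base frame: x ahead of the robot, y to its left, z up, the work surface at z = 0. Lengths are in m, angles in rad, forces in N, time in s.
With the tool pointing down it reaches from about 0.425 to 1.125 m from the base axis. Payload 14.9 kg.
Tool frame: the origin (TCP) lies midway between the tips of the shut fingers; the grasp point (between the pads) lies 19 mm behind it (bot.pinch_z is the distance from the TCP to the grasp point, in m); z points along the fingers, y is the direction in which the jaws open and shut (so a half turn about z gives the same grasp; the last joint's range is limited). The gripper opens to 91 mm and grips with 3 to 60 N. Pads are 32 mm wide; open, the fingers measure 118 mm over their backs; the gripper's body (76 mm by 178 mm) begins 60 mm behind the grasp point.
Start: joints at [-0.033, 0.379, 1.734, -0, 1.028, -0.033], TCP at [0.7, -0, 0.214] pointing down, gripper open.
Joint ranges: [-2.77, 2.77], [-0.74, 2.19], [0, 2.66], [-1.06, 4.2], [0.31, 2.87], [-3.08, 3.08]. Speed limits (rad/s): [1.89, 1.89, 2.39, 3.14, 3.14, 3.14].

INTERFACE

Orientations are given as a unit quaternion [w, x, y, z].
In Python, from rig import bot, cams gives the robot as it stands. The module is installed in compiled form; this text tells all that it offers.
- The arm moves only by the tool jog_arm, never from a script. Its argument "motion" is text: rows parted by semicolons, each of 7 numbers parted by spaces: the shift along the tool's x, y, z in m, then the turn, a rotation vector about the tool's x, y, z in rad, then the opening, from -1 (shut) to 1 (fully open). In form: dx dy dz wx wy wz jaw; .... A call has 1 to 12 rows; each row shifts and turns the commanded pose from where the row before left it, along the tool's axes as they then stand; what a row does not reach is not made up. A row lasts 1/12 s, in which the tool goes at most 41.7 mm and 7.16 degrees, less where a joint would pass 70% of its speed; a pose out of reach is approached as far as the arm can. A call is refused whole if a number of a shift passes 0.0417 or a number of a turn 0.125, either way. A call with a gripper value outside its range is refused whole. The fingers move at their own pace and stop on an object; the grip force is fixed at half the most. Time passes only in rows, so rows that do not move let the fingers close. It gives the time, the measured TCP pose, the force and the opening at its end, in the units of the state.
- bot.observe(): the state, without advancing time (a new reading comes with each control period).
- cams.read_camera(name): name is "scene" or "side" or "wrist"; returns (picture, depth): 384x512x3 uint8, blue, green, red; 384x512 float32, m along the optical axis (not along the pixel's ray), 0 where there is no reading.
- cams.camera_model(name): a dict with "fx", "fy", "cx", "cy" (pixels), "camera_from_world" (4x4, takes a point from world to camera coordinates). Camera axes: x right, y up, looking along -z (the intrinsics and any distortion apply to the point x, -y, -z); pixel columns grow to the right and rows downward; lengths in m; the calibration is good to about 2 mm. A picture is of the moment at which its call begins: read the wrist's pose just before it. camera_model takes no time and is no camera call; for the wrist camera it gives the pose at the moment of the call.
- bot.close_job(): hands the job in, once; it reports no verdict.
Trained networks look in the newest picture that a camera, given by its name, has taken for a name from the list of things; names that differ only in an ending like _2 or _b are one class to them, and where a whole thing is asked for, a point or a joint stands for the part that bears it (a point fixed in the world has none). Each returns a list of dicts, best first, with "score" (0 to 1); they miss things now and then, are a little off and sometimes report something else, mostly with a low value. They report only what shows in the picture. A call takes as long as a camera call. They do not tell look-alikes from the thing itself.
- cams.boxes_of(camera, name): "extent" ([centre column, centre row, width, height] as shares, 0 to 1, of the picture: columns of its width, rows of its height, round what is visible of it).
- cams.cut_out(camera, name): "mask" (384x512 bool, what is visible of it) and "extent" ([centre column, centre row, width, height] as shares, 0 to 1, of the picture: columns of its width, rows of its height, round what is visible of it).
- cams.mark_of(camera, name): "position" ([column, row] as shares, 0 to 1, of the picture: columns of its width, rows of its height: a listed point, or the origin of a listed thing).
The state is a dict: "t": time; "joint_positions": joint angles; "qd": joint speeds; "effort": joint torques, N m; "position": TCP position; "tool_rot": TCP orientation; "contact_force": force on the tool from outside, world axes, zero at the start; "ft_torque": the same for the moment, N m; "opening": finger opening in m.
Only numpy, scipy, OpenCV 4.12 (cv2) and the standard library are available. Lean on these libraries where they do the work, as an engineer would, in place of code of your own. Each camera call takes 0.05 s, during which the arm holds its last target.

TASK

Unload the spent battery packs for charging: pinch the two buttons of the bay's cover, lift it off and lay it flat on the rubber mat. With the long-reach hook, never touching the packs with the robot, draw every pack out of the wells by its loop and set it gently, upright and flat, in the charging tray. Hang the hook back on its stand, put the cover back flat on the bay with both buttons sprung out to lock it, and leave the other things on the desk alone.

Things in the scene. Friction and masses are not known exactly. Their poses are not given: they have to be found in the camera images.
- machine: White screening machine, fixed; z up, origin on the desk under the centre of its battery bay, an open cabinet 96 (x) x 220 (y) x 140 high. Four wells, each 88 (x) x 44 (y) inside, centred at x = 0, y = +84, +36, -36, -84; floor 8 above the desk, walls 4 thick. Behind the bay a low console, 100 high, x = +53 to +183, 240 wide.
- bay_top (a point): Centre of the bay's mouth at rim height, 140 above the desk; axes as machine. Here, between the two pairs of wells, is a slot 20 wide (y) with two steel lips, 12 thick and flush with the rim, whose inner ends lie at x = +20 and -20; the cover's teeth catch beneath them.
- cover_grip (a point): Point midway between the two buttons of the bay's loose white cover (220 g), z up; x, y axes as the bay's when closed. It is 30 above the underside of the cover's plate, which lies on the rim when closed, and 52 above the lower edge of its skirt. It stands in a grey grip block 34 (x) x 36 (y) whose top is 18 above this point.
- cover_plate (a point): Centre of the underside of the cover's plate, 110 (x) x 234 (y) x 5, with a skirt 22 deep round it, 102 x 226 inside, so 3 of play round the bay. Two steel teeth below the plate, ending 20 below it, hold the cover under the bay's lips while the buttons are out; they pass freely when both are pressed at least 8.
- button_near (a joint): Black button, 26 wide (y) x 24 high, on the -x face of the grip block, centred at the height of cover_grip: 0 out, 0.010 m fully pressed. Outer face at x = -29 mm out, -19 pressed. Spring 2.4 N at the start, 6.4 N fully pressed; springs out when let go. The cover may be carried by both buttons pressed.
- button_far (a joint): The same on the +x face of the grip block: outer face at x = +29 mm out, +19 fully pressed (0.010 m).
- picker_grip (a point): Middle of the black square handle, 20 x 20, of the long-reach hook (120 g), z up. The handle reaches from 28 below to 32 above this point. Below it a flange 52 x 52 x 6 (underside 34 below this point), then a flat steel shank, 14 wide (y) x 4 thick, at x = -11, with a J-hook at its end.
- picker_hook (a point): Bottom of the hook's trough, a shallow V below the handle's axis, open to +y and -y, 143 below picker_grip; axes as picker_grip. 18 wide (x) between the shank and the upturned tip; outer faces of shank and tip at x = -13 and +13; 14 wide (y). Underside of the hook 5 below this point, top of the tip 12 above it.
- stand_top (a point): Fixed stand of the hook: two level prongs along x, x = -36 to +40, 28 apart (inner faces y = +-14), open at +x, on a post at x = -44. This point is midway between them at their top, 135 above the desk. The hook hangs between them with its flange on them (picker_grip 34 above this point); it passes between them from above, x along theirs.
- tray: Loose aluminium charging tray, 600 g, outside 116 (x) x 210 (y) x 22 high, wall and floor 4 thick, origin under its centre; three packs fit side by side with their length along x.
- mat: Fixed black rubber mat, 150 (x) x 270 (y) x 3 thick, origin under its centre on the desk. Tray and mat may swap sides.
- pack1: Battery pack 1 (absent in some starts): grey block 82 (x) x 38 (y) x 32 high, 140 g, origin at the centre of its underside, z up, with a steel wire loop on top. It starts on the floor of a well.
- pack1_loop (a point): Middle of the bar of pack 1's loop, 68 above its underside. The bar is 7 thick, runs along the pack's y, on two posts at y = +-15.5 (24 clear between them); clear height under the bar 32.
- pack2: Battery pack 2 (absent in some starts): grey block 82 (x) x 38 (y) x 32 high, 140 g, origin at the centre of its underside, z up, with a steel wire loop on top. It starts on the floor of a well.
- pack2_loop (a point): Middle of the bar of pack 2's loop, 68 above its underside. The bar is 7 thick, runs along the pack's y, on two posts at y = +-15.5 (24 clear between them); clear height under the bar 32.
- pack3: Battery pack 3 (absent in some starts): grey block 82 (x) x 38 (y) x 32 high, 140 g, origin at the centre of its underside, z up, with a steel wire loop on top. It starts on the floor of a well.
- pack3_loop (a point): Middle of the bar of pack 3's loop, 68 above its underside. The bar is 7 thick, runs along the pack's y, on two posts at y = +-15.5 (24 clear between them); clear height under the bar 32.
- pack4: Battery pack 4 (absent in some starts): grey block 82 (x) x 38 (y) x 32 high, 140 g, origin at the centre of its underside, z up, with a steel wire loop on top. It starts on the floor of a well.
- pack4_loop (a point): Middle of the bar of pack 4's loop, 68 above its underside. The bar is 7 thick, runs along the pack's y, on two posts at y = +-15.5 (24 clear between them); clear height under the bar 32.
- sanitiser: Bystander, to be left alone: clear capped bottle, 60 dia x 150 high; origin at the centre of its underside.
- pen_cup: Bystander, to be left alone: black open cup, 72 dia x 90 high; origin at the centre of its underside.
- tape_roll: Bystander, to be left alone: flat paper tape roll, 90 dia x 30 high; origin at the centre of its underside.
- swab_jar: Bystander, to be left alone: closed glass jar, 72 dia x 90 high; origin at the centre of its underside.
Mind the look-alikes: they are no part of the job. What is shaped like the part that bears stand_top but blue is not meant. What is shaped like the part that bears picker_grip but yellow is not meant.

How it is judged:
By the outcome, as a careful person would: the job done as asked, in the order asked, and still so for the second after the job is handed in, with the robot touching nothing.
Of pack1, pack2, pack3, pack4 only 2 to 3 are there at a start; the rules pass over those that are not, and their reading is None.
At some moment in a run one of tray, cover may be knocked a few centimetres aside while the robot is not near it.
It also fails if it takes over 210 s, if anything falls off the work surface, if the arm or the gripper's body presses on something with over 40 N, if the wrist force passes 120 N, or if a joint passes its speed limit or range.

## Working session

There is one attempt and no reset: what is moved stays moved. The work goes in short steps, Python scripts to look and compute and a tool call to move; the robot and the scene stay as the last step left them, time stands still between calls to the robot, and variables do not carry over. Pictures are saved under pics/ and viewed, and the job is handed in when it is done.

Besides the shell and the picture viewer there is one more tool, called after "Emit:" by a JSON object that holds its "api" and its "payload". jog_arm: Moves the arm, as the interface text tells. Its arguments: {"type":"object","properties":{"motion":{"type":"string"}},"required":["motion"]}

I'll start by looking at the scene.

```bash
mkdir -p pics; ls
cat > h.py <<'E'
import numpy as np, cv2
from rig import bot, cams
def snap(n, fn=None):
    im,d=cams.read_camera(n); m=cams.camera_model(n)
    if fn: cv2.imwrite('pics/'+fn,im)
    return im,d,m
def cloud(d,m):
    v,u=np.mgrid[0:d.shape[0],0:d.shape[1]]
    x=(u-m['cx'])/m['fx']*d; y=(v-m['cy'])/m['fy']*d
    P=np.stack([x,-y,-d,np.ones_like(d)],-1)
    W=P@np.linalg.inv(np.array(m['camera_from_world'])).T
    W=W[...,:3].copy(); W[d<=0]=np.nan
    return W
def proj(p,m):
    c=np.array(m['camera_from_world'])@np.append(p,1); 
    return m['fx']*c[0]/-c[2]+m['cx'], m['fy']*-c[1]/-c[2]+m['cy']
def st():
    s=bot.observe(); print({k:np.round(s[k],4).tolist() for k in s if k not in('qd','effort')})
    return s
E
python3 - <<'E'
from h import *
st()
for n in('scene','side','wrist'):
    im,d,m=snap(n,n+'0.png'); print(n,{k:m[k] for k in m if k!='camera_from_world'}, np.round(np.linalg.inv(m['camera_from_world']),3).tolist(), (d>0).mean())
print(bot.pinch_z, bot.observe()['t'])
E
```

```text
pics
{'t': 0.0, 'joint_positions': [-0.0333, 0.3794, 1.7348, 0.0, 1.0285, -0.0333], 'position': [0.6996, 0.0, 0.2133], 'tool_rot': [-0.0004, 0.7071, 0.7071, -0.0004], 'contact_force': [0.934, -0.038, -0.0847], 'ft_torque': [-0.0223, -0.026, -0.005], 'opening': 0.0912}
scene {'fx': 393.5785484813788, 'fy': 393.5785484813788, 'cx': 257.24920454649, 'cy': 195.04326179845964} [[0.051, -0.596, 0.801, 1.303], [0.999, 0.023, -0.046, -0.046], [0.009, 0.803, 0.596, 0.768], [0.0, 0.0, 0.0, 1.0]] 0.9962819417317709
side {'fx': 443.79846277616076, 'fy': 443.79846277616076, 'cx': 257.45460266218254, 'cy': 192.16576115709674} [[0.735, 0.538, -0.413, -0.058], [-0.678, 0.568, -0.466, -0.619], [-0.016, 0.623, 0.782, 1.178], [0.0, 0.0, 0.0, 1.0]] 0.9959818522135416
wrist {'fx': 335.2537944734101, 'fy': 335.2537944734101, 'cx': 253.09025585076688, 'cy': 196.12072767409515} [[1.0, 0.0, 0.001, 0.7], [-0.0, 0.962, 0.272, 0.076], [-0.001, -0.272, 0.962, 0.384], [0.0, 0.0, 0.0, 1.0]] 0.9961039225260416
0.0188 0.15
```

View pics/scene0.png

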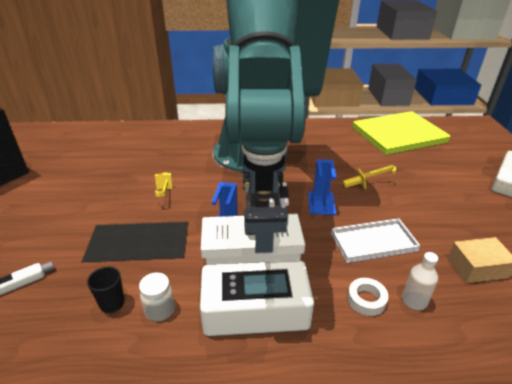

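View pics/side0.png

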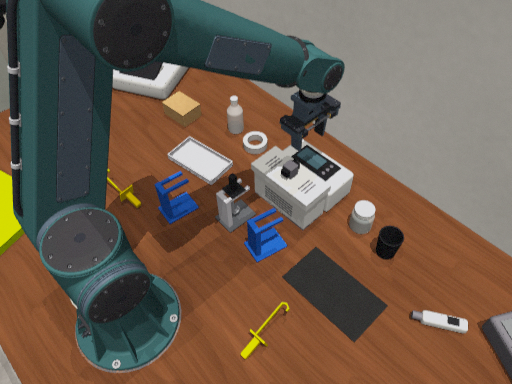

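View pics/wrist0.png

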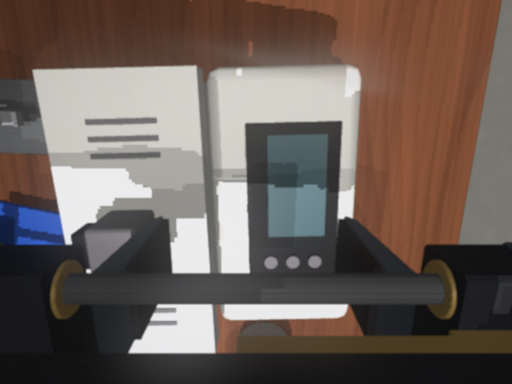

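The scene camera faces the robot. The grey stand, with the black hook in it, stands between two blue decoys just on the robot side of the machine. The tray is at +y and the mat at -y. Next I'll build a top-down map from the depth.

```bash
cat >> h.py <<'E'
def topdown(fn, x0=0.3,x1=1.1,y0=-0.55,y1=0.55,res=0.0025,names=('scene','side'),zmax=0.4,imgs=None):
    nx=int((x1-x0)/res); ny=int((y1-y0)/res)
    H=np.full((nx,ny),-1.); C=np.zeros((nx,ny,3),np.uint8)
    for n in names:
        im,d,m=snap(n); W=cloud(d,m)
        P=W.reshape(-1,3); c=im.reshape(-1,3)
        ok=np.isfinite(P[:,0])&(P[:,2]<zmax)&(P[:,2]>-.02); P=P[ok];c=c[ok]
        i=((P[:,0]-x0)/res).astype(int); j=((P[:,1]-y0)/res).astype(int)
        k=(i>=0)&(i<nx)&(j>=0)&(j<ny)
        i,j,z,c=i[k],j[k],P[k,2],c[k]
        o=np.argsort(z); i,j,z,c=i[o],j[o],z[o],c[o]
        up=z>H[i,j]; H[i[up],j[up]]=z[up]; C[i[up],j[up]]=c[up]
    # display: x up, y left
    out=C[::-1,::-1]; cv2.imwrite('pics/'+fn,cv2.resize(out,None,fx=1.7,fy=1.7,interpolation=cv2.INTER_NEAREST))
    return H,C
E
python3 - <<'E'
from h import *
topdown('td0.png')
for n in('scene','side'):
  for k in ['machine','bay_top','cover_grip','cover_plate','button_near','button_far','picker_grip','picker_hook','stand_top','tray','mat']:
    snap(n) if k=='machine' else None
    r=cams.mark_of(n,k)
    print(n,k,[(round(q['score'],2),round(q['position'][0]*512,1),round(q['position'][1]*384,1)) for q in r[:4]])
print(bot.observe()['t'])
E
```

```text
scene machine [(0.79, 253.5, 272.0)]
scene bay_top []
scene cover_grip [(0.58, 252.7, 221.5)]
scene cover_plate [(0.81, 249.4, 232.8)]Traceback (most recent call last):
  File "<stdin>", line 6, in <module>
ValueError: it knows: bay_top, cover_grip, cover_plate, machine, mat, pack, pack1_loop, pack2_loop, pack3_loop, pack4_loop, pen_cup, picker_grip, picker_hook, sanitiser, stand_top, swab_jar, tape_roll, tray
```

View pics/td0.png

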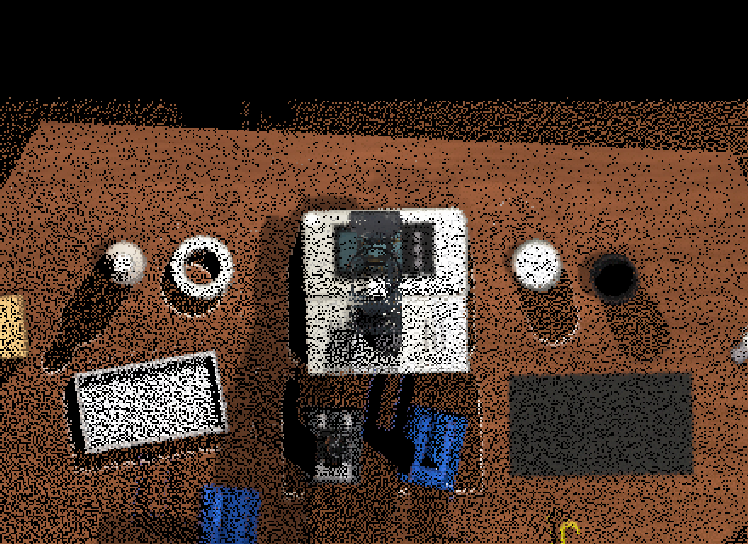

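Emit:
{"api": "jog_arm", "payload": {"motion": "0 0 -0.04 0 0 0 1; 0 -0.005 -0.04 0 0 0 1; 0 -0.02 -0.04 0 0 0 1; 0 -0.02 -0.04 0 0 0 1; 0 -0.02 -0.03 0 0 0 1; 0 -0.02 0 0 0 0 1; 0 0 0 0 0 0 1"}}

```text
t: 1.08
position: [0.6161, 0.0, 0.4011]
tool_rot: [0.001, 0.707, 0.707, 0.001]
contact_force: [-0.0, 0.6, -0.4]
opening: 0.0912
```

Run:
```python
from h import *
st()
for n in('scene','side','wrist'):
  snap(n,n+'1.png')
  for k in ['machine','bay_top','cover_grip','cover_plate','picker_grip','picker_hook','stand_top','tray','mat']:
    r=cams.mark_of(n,k)
    print(n,k,[(round(q['score'],2),round(q['position'][0]*512,1),round(q['position'][1]*384,1)) for q in r[:4]])
topdown('td1.png',names=('scene','side','wrist'))
print(bot.observe()['t'])
```

```text
{'t': 1.0833, 'joint_positions': [-0.0378, 0.0772, 1.7573, -0.0, 1.3036, -0.0379], 'position': [0.6161, 0.0, 0.4011], 'tool_rot': [0.0013, 0.7071, 0.7071, 0.0012], 'contact_force': [-0.0269, 0.6164, -0.4402], 'ft_torque': [-0.0481, -0.0128, 0.0003], 'opening': 0.0912}
scene machine [(0.97, 252.6, 272.7), (0.42, 277.6, 189.8), (0.34, 251.8, 218.5)]
scene bay_top []
scene cover_grip [(0.66, 252.7, 219.5)]
scene cover_plate [(0.62, 252.0, 230.7)]
scene picker_grip [(0.72, 163.7, 178.1), (0.69, 353.8, 181.1), (0.68, 280.3, 181.0)]
scene picker_hook [(0.78, 276.0, 222.7), (0.68, 392.2, 169.5), (0.5, 157.3, 193.5)]
scene stand_top [(0.96, 225.1, 193.2), (0.78, 327.7, 168.0), (0.76, 277.5, 191.8), (0.73, 371.3, 239.1)]
scene tray [(0.79, 376.3, 235.5)]
scene mat [(0.56, 140.4, 240.8)]
side machine [(0.63, 287.0, 204.3)]
side bay_top [(0.9, 289.6, 175.5), (0.23, 385.7, 251.5)]
side cover_grip [(0.81, 285.9, 168.1)]
side cover_plate [(0.71, 259.6, 147.7), (0.69, 290.8, 178.7)]
side picker_grip [(0.92, 235.7, 181.1), (0.62, 250.4, 347.8), (0.59, 135.4, 203.0), (0.29, 359.8, 221.7)]
side picker_hook [(0.82, 288.2, 303.9), (0.8, 238.2, 214.0), (0.58, 99.2, 172.4)]
side stand_top [(0.95, 237.3, 189.6), (0.9, 264.8, 216.6), (0.72, 289.9, 202.0), (0.71, 170.9, 180.3)]
side tray [(0.93, 200.0, 160.3)]
side mat [(0.9, 332.8, 289.1)]
wrist machine [(0.65, 144.4, 111.8)]
wrist bay_top []
wrist cover_grip [(0.58, 246.6, 182.9)]
wrist cover_plate [(0.89, 246.3, 177.0)]
wrist picker_grip [(0.78, 106.6, 114.0)]
wrist picker_hook [(0.55, 147.3, 110.8)]
wrist stand_top [(0.93, 130.0, 225.6)]
wrist tray []
wrist mat [(0.58, 179.0, 321.1)]
2.7333
```

View pics/wrist1.png

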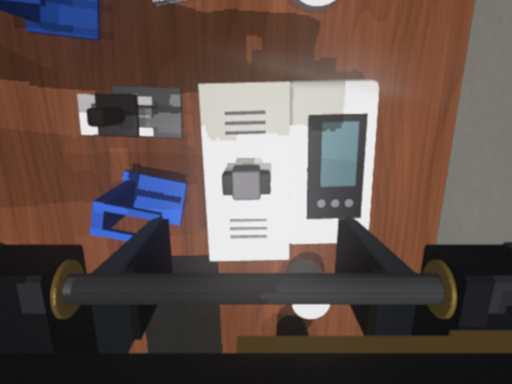

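View pics/td1.png

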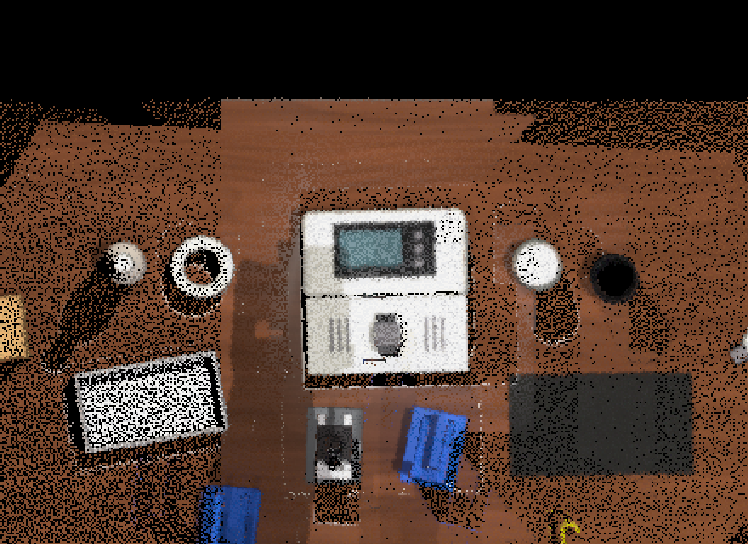

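View pics/scene1.png

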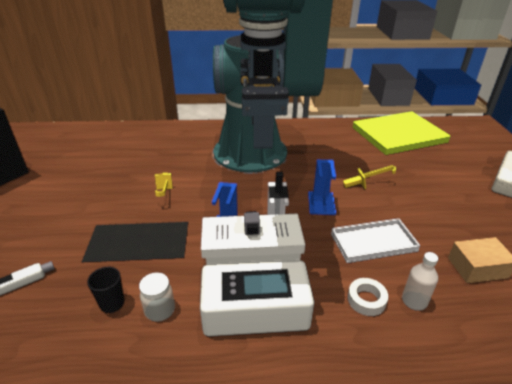

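Run:
```python
from h import *
a=cv2.imread('pics/side1.png')[130:270,150:340]; cv2.imwrite('pics/c1.png',cv2.resize(a,None,fx=4,fy=4,interpolation=cv2.INTER_CUBIC))
a=cv2.imread('pics/wrist1.png')[60:260,60:290]; cv2.imwrite('pics/c2.png',cv2.resize(a,None,fx=3,fy=3,interpolation=cv2.INTER_CUBIC))
def rect(P,name):
    r=cv2.minAreaRect((P[:,:2]*1000).astype(np.float32)); print(name,len(P),'c',np.round(r[0],1),'size',np.round(r[1],1),'ang',round(r[2],2),'z',np.round(np.median(P[:,2])*1000,1))
for n in('wrist','scene','side'):
    im,d,m=snap(n); W=cloud(d,m); P=W.reshape(-1,3)
    def box(x0,x1,y0,y1,z0,z1): 
        return P[(P[:,0]>x0)&(P[:,0]<x1)&(P[:,1]>y0)&(P[:,1]<y1)&(P[:,2]>z0)&(P[:,2]<z1)]
    print(n)
    rect(box(.5,.7,-.2,.15,.139,.15),'plate')
    rect(box(.55,.65,-.1,.1,.18,.2),'blocktop')
    rect(box(.6,.9,-.2,.15,.09,.105),'console')
    rect(box(.38,.55,0.0,.1,.155,.22),'handle')
    q=box(.38,.55,0.0,.1,.128,.136)
    if len(q):rect(q,'flange/prong')
    if len(q):rect(box(.38,.55,0.0,.1,.14-.003,.15),'flangetop')
    t=box(.4,.65,.2,.48,.015,.03)
    if len(t):rect(t,'tray')
    t=box(.35,.6,-.5,-.15,-.01,.012);
```

```text
wrist
plate 13634 c [609.6 -19.3] size [110.2 234.2] ang 1.42 z 144.8
blocktop 1257 c [609.2 -19.1] size [57.2 36.3] ang 0.65 z 187.1
console 11832 c [731.  -14.1] size [122.3 236.8] ang 1.51 z 100.4
handle 600 c [449.   59.8] size [20.  20.4] ang 83.54 z 198.2
flange/prong 712 c [444.9  59.7] size [49.2 93.2] ang 88.84 z 134.7
flangetop 1340 c [443.3  60. ] size [52.2 84.6] ang 89.98 z 140.7
tray 42 c [485.1 218.3] size [26.6  2.6] ang 4.91 z 19.5
scene
plate 3015 c [608.6 -17.3] size [114. 235.] ang 0.64 z 145.8
blocktop 239 c [609.4 -18.2] size [34.9 57.3] ang 88.35 z 187.8
console 4673 c [721.9 -13.8] size [140.8 238.6] ang 1.14 z 100.7
handle 138 c [450.5  60.1] size [21.  21.4] ang 81.83 z 182.2
flange/prong 43 c [444.1  60.7] size [47.9 92.9] ang 87.68 z 135.0
flangetop 225 c [447.2  60.6] size [52.  83.3] ang 88.88 z 141.6
tray 560 c [509.5 330.2] size [120.  212.2] ang 9.66 z 20.7
side
plate 1858 c [607.5 -18.8] size [115.1 237.7] ang 1.47 z 144.3
blocktop 145 c [607.  -20.5] size [56.4 35.5] ang 5.02 z 185.8
console 1339 c [696.6 -16.2] size [241.7 192.3] ang 89.84 z 100.3
handle 110 c [445.1  57.9] size [22.2 20. ] ang 84.86 z 187.1
flange/prong 129 c [472.4  51.1] size [ 86.8 154. ] ang 89.32 z 133.1
flangetop 196 c [474.4  60. ] size [152.3  55.2] ang 1.51 z 140.2
tray 266 c [508.2 327.4] size [120.5 215.6] ang 9.11 z 20.2
```

View pics/c1.png

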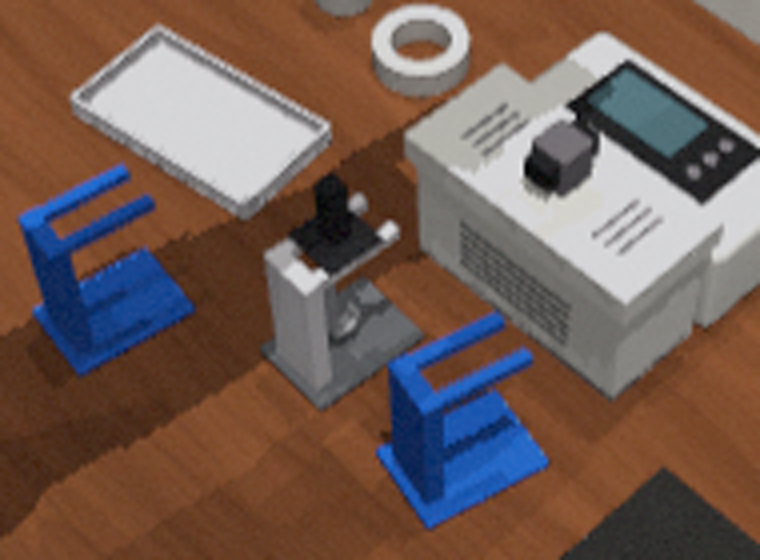

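View pics/c2.png

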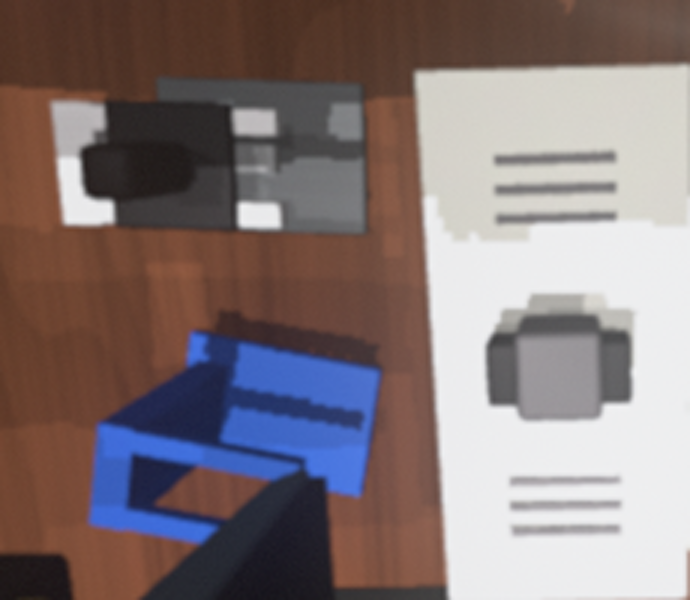

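Measurements so far:
- **Cover:** centre about (0.609, -0.019), yaw about 1.4°, rim plane confirmed.
- **Hook handle:** about (0.449, 0.060).
- **Stand:** prongs open towards +x.
- **Tray:** about (0.509, 0.329), yaw about 9.4°.

I'll move above the cover for a closer check.

Emit:
{"api": "jog_arm", "payload": {"motion": "-0.019 -0.007 0.04 0 0 -0.0244 1; 0 0 0.04 0 0 0 1; 0 0 0.04 0 0 0 1; 0 0 0.02 0 0 0 1; 0 0 0 0 0 0 1"}}

```text
t: 3.3
position: [0.6087, -0.0176, 0.2564]
tool_rot: [-0.003, 0.698, 0.716, -0.002]
contact_force: [-0.2, 0.2, -0.9]
opening: 0.0912
```

```bash
cat >> h.py <<'E'
def rect(P,name,pr=True):
    r=cv2.minAreaRect((P[:,:2]*1000).astype(np.float32))
    if pr: print(name,len(P),'c',np.round(r[0],1),'size',np.round(r[1],1),'ang',round(r[2],2),'z',np.round(np.nanmedian(P[:,2])*1000,1))
    return r
def box(P,x0,x1,y0,y1,z0,z1):
    return P[(P[:,0]>x0)&(P[:,0]<x1)&(P[:,1]>y0)&(P[:,1]<y1)&(P[:,2]>z0)&(P[:,2]<z1)]
def yaw():
    q=np.array(bot.observe()['tool_rot']); from scipy.spatial.transform import Rotation as R
    M=R.from_quat(np.r_[q[1:],q[0]]).as_matrix(); print('tool y axis in world',np.round(M[:,1],4),'z',np.round(M[:,2],4)); return M
E
python3 - <<'E'
from h import *
s=st(); yaw()
im,d,m=snap('wrist','wrist2.png'); P=cloud(d,m).reshape(-1,3)
rect(box(P,.5,.7,-.2,.15,.139,.15),'plate')
rect(box(P,.55,.65,-.1,.1,.183,.193),'blocktop')
rect(box(P,.55,.65,-.1,.1,.16,.183),'buttons')
# mat by colour
im,d,m=snap('scene'); r=cams.cut_out('scene','mat'); W=cloud(d,m)
for q in r[:2]:
    mk=cv2.erode(q['mask'].astype(np.uint8),np.ones((2,2)))>0; print(q['score']); rect(W[mk][np.isfinite(W[mk][:,0])],'mat')
im,d,m=snap('side'); r=cams.cut_out('side','mat'); W=cloud(d,m)
for q in r[:2]:
    mk=q['mask']; print(q['score']); rect(W[mk][np.isfinite(W[mk][:,0])],'mat')
E
```

```text
{'t': 3.3, 'joint_positions': [-0.0672, 0.1924, 1.8936, -0.0, 1.0627, -0.0914], 'position': [0.6087, -0.0176, 0.2564], 'tool_rot': [-0.0027, 0.6985, 0.7156, -0.0023], 'contact_force': [-0.1828, 0.1667, -0.8868], 'ft_torque': [-0.0563, 0.0523, -0.0242], 'opening': 0.0912}
tool y axis in world [ 0.9997  0.0243 -0.0071] z [-7.1e-03  5.0e-04 -1.0e+00]
plate 26098 c [611.4 -19.6] size [110.3 235.3] ang 1.39 z 147.9
blocktop 3005 c [611.2 -18.8] size [57.8 35.9] ang 1.5 z 190.2
buttons 466 c [611.1 -15.9] size [58.4 30.4] ang 0.39 z 173.0
0.66
mat 7888 c [723.2 -14. ] size [141.3 235.2] ang 1.66 z 99.6
0.57
mat 3551 c [ 478.9 -330.3] size [271.3 152.8] ang 89.97 z 3.7
0.91
mat 4630 c [ 477.4 -332.5] size [156.6 275.4] ang 0.89 z 2.4
0.52
mat 42 c [582.9 -22.1] size [21.7 12.1] ang 77.82 z 177.2
```

View pics/wrist2.png

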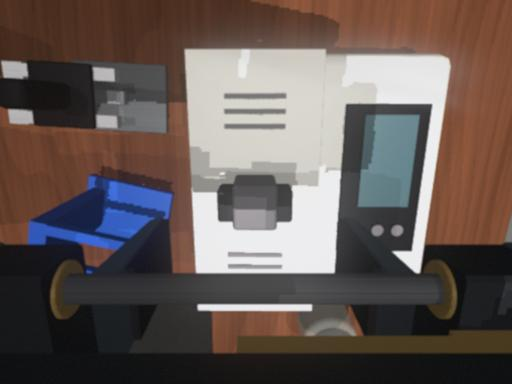

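Emit:
{"api": "jog_arm", "payload": {"motion": "0 0 0.02 0 0 0 1; 0 0 0.02 0 0 0 1; 0 0 0 0 0 0 1; 0 0 0 0 0 0 1; 0 0 0 0 0 0 1"}}

```text
t: 3.97
position: [0.6121, -0.0177, 0.2231]
tool_rot: [0.001, 0.698, 0.716, 0.001]
contact_force: [-0.2, 0.4, 0.5]
opening: 0.091
```

Run:
```python
from h import *
s=st(); yaw()
im,d,m=snap('wrist','wrist2.png'); P=cloud(d,m).reshape(-1,3)
rect(box(P,.5,.7,-.2,.15,.139,.15),'plate')
rect(box(P,.55,.65,-.1,.1,.183,.193),'blocktop')
```

```text
{'t': 3.9667, 'joint_positions': [-0.067, 0.2317, 1.9123, -0.0, 0.9956, -0.0914], 'position': [0.6121, -0.0177, 0.2231], 'tool_rot': [0.0007, 0.6984, 0.7157, 0.0006], 'contact_force': [-0.2323, 0.3678, 0.5177], 'ft_torque': [-0.0518, -0.047, -0.022], 'opening': 0.091}
tool y axis in world [0.9997 0.0244 0.0019] z [ 1.9e-03 -1.0e-04 -1.0e+00]
plate 33062 c [609.4 -19.9] size [110.5 235.1] ang 1.36 z 144.8
blocktop 2671 c [610.6 -18.6] size [53.1 35.9] ang 0.76 z 187.6
```

Emit:
{"api": "jog_arm", "payload": {"motion": "-0.0015 -0.0025 0.02 0 0 0 1; 0 0 0.02 0 0 0 1; 0 0 0.02 0 0 0 1; 0 0 0.01 0 0 0 1; 0 0 0.002 0 0 0 1; 0 0 0 0 0 0 1; 0 0 0 0 0 0 1; 0 0 0 0 0 0 1"}}

```text
t: 4.68
position: [0.6096, -0.0193, 0.1507]
tool_rot: [0.001, 0.698, 0.716, 0.001]
contact_force: [-0.3, -0.7, 0.3]
opening: 0.0913
```

Positioned. Now I'll close on both buttons.

Emit:
{"api": "jog_arm", "payload": {"motion": "0 0 0 0 0 0 -1; 0 0 0 0 0 0 -1; 0 0 0 0 0 0 -1; 0 0 0 0 0 0 -1; 0 0 0 0 0 0 -1; 0 0 0 0 0 0 -1; 0 0 0 0 0 0 -1; 0 0 0 0 0 0 -1"}}

```text
t: 5.35
position: [0.6089, -0.0192, 0.1494]
tool_rot: [0.0, 0.698, 0.716, 0.0]
contact_force: [0.5, 0.8, 2.3]
opening: 0.0411
```

Emit:
{"api": "jog_arm", "payload": {"motion": "0 0 0 0 0 0 -1; 0 0 0 0 0 0 -1; 0 0 0 0 0 0 -1; 0 0 0 0 0 0 -1"}}

```text
t: 5.68
position: [0.609, -0.0192, 0.1497]
tool_rot: [0.0, 0.698, 0.716, 0.0]
contact_force: [-0.7, -0.0, 6.3]
opening: 0.037
```

Both buttons are pressed (opening 37 mm). I'll lift slowly.

Emit:
{"api": "jog_arm", "payload": {"motion": "0 0 -0.004 0 0 0 -1; 0 0 -0.006 0 0 0 -1; 0 0 -0.01 0 0 0 -1; 0 0 -0.015 0 0 0 -1; 0 0 -0.02 0 0 0 -1; 0 0 -0.02 0 0 0 -1; 0 0 0 0 0 0 -1; 0 0 0 0 0 0 -1"}}

```text
t: 6.35
position: [0.6093, -0.0193, 0.2255]
tool_rot: [0.001, 0.698, 0.716, 0.001]
contact_force: [-0.2, -0.4, -3.1]
opening: 0.0367
```

Run:
```python
from h import *
s=st(); 
for n in ('side','scene'): snap(n,n+'3.png')
a=np.hstack([cv2.imread('pics/side3.png')[100:320,150:400],cv2.imread('pics/scene3.png')[100:320,130:380]]); cv2.imwrite('pics/c3.png',cv2.resize(a,(800,352)))
```

```text
{'t': 6.35, 'joint_positions': [-0.0698, 0.2243, 1.9167, 0.0, 0.9982, -0.0942], 'position': [0.6093, -0.0193, 0.2255], 'tool_rot': [0.0009, 0.6984, 0.7157, 0.0008], 'contact_force': [-0.1809, -0.3772, -3.0544], 'ft_torque': [0.0192, 0.0426, -0.0015], 'opening': 0.0367}
```

View pics/c3.png

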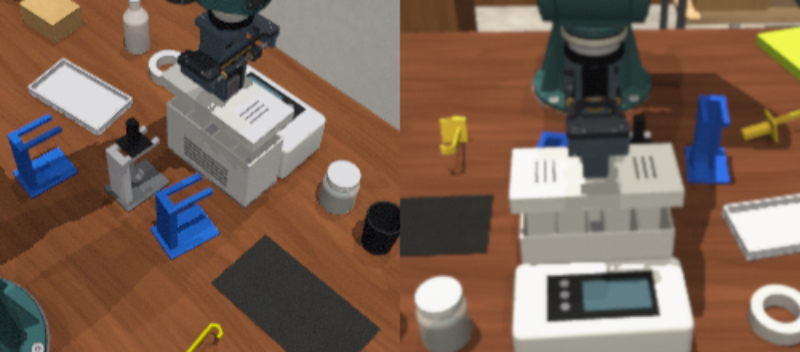

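Emit:
{"api": "jog_arm", "payload": {"motion": "-0.015 -0.007 -0.01 0 0 0 -1; -0.03 -0.014 0 0 0 0 -1; -0.035 -0.0155 0 0 0 0 -1; -0.035 -0.0155 0 0 0 0 -1; -0.035 -0.0155 0 0 0 0 -1; -0.035 -0.0155 0 0 0 0 -1; -0.035 -0.0155 0 0 0 0 -1; -0.035 -0.0155 0 0 0 0 -1; -0.03 -0.0135 0 0 0 0 -1; -0.0237 -0.011 0 0 0 0.0175 -1; 0 0 0 0 0 0 -1; 0 0 0 0 0 0 -1"}}

```text
t: 7.45
position: [0.4768, -0.3318, 0.233]
tool_rot: [-0.001, 0.705, 0.709, -0.0]
contact_force: [-0.5, 1.0, -2.4]
opening: 0.0367
```

Run:
```python
from h import *
s=st(); yaw()
H,C=topdown('td3.png',x0=.35,x1=.9,y0=-.5,y1=.2,zmax=.45)
im,d,m=snap('scene','scene4.png'); P=cloud(d,m).reshape(-1,3)
rect(box(P,.35,.7,-.5,-.15,.222,.236),'plate sc')
im,d,m=snap('side','side4.png'); P=cloud(d,m).reshape(-1,3)
rect(box(P,.35,.7,-.5,-.15,.222,.236),'plate si')
```

```text
{'t': 7.45, 'joint_positions': [-0.6482, 0.1709, 1.9666, 0.0001, 1.0061, -0.6529], 'position': [0.4768, -0.3318, 0.233], 'tool_rot': [-0.001, 0.7055, 0.7088, -0.0001], 'contact_force': [-0.5393, 1.0109, -2.4059], 'ft_torque': [0.0405, -0.0136, 0.0366], 'opening': 0.0367}
tool y axis in world [ 1.      0.0047 -0.0015] z [-0.0015  0.0012 -1.    ]
plate sc 2326 c [ 476.9 -329.1] size [117.1 235. ] ang 0.58 z 229.3
plate si 2609 c [ 475.9 -330. ] size [113.5 235. ] ang 0.5 z 228.2
```

View pics/side4.png

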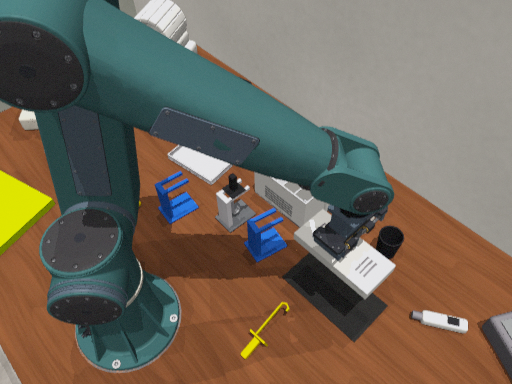

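View pics/scene4.png

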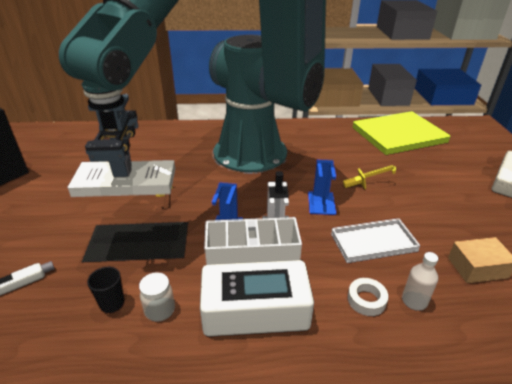

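Emit:
{"api": "jog_arm", "payload": {"motion": "0 0 0.02 0 0 0 -1; 0 0 0.035 0 0 0 -1; 0 0 0.035 0 0 0 -1; 0 0 0.035 0 0 0 -1; 0 0 0.03 0 0 0 -1; 0 0 0.02 0 0 0 -1; 0 0 0.01 0 0 0 -1; 0 0 0 0 0 0 -1; 0 0 0 0 0 0 -1; 0 0 0 0 0 0 -1"}}

```text
t: 8.48
position: [0.4789, -0.3316, 0.0508]
tool_rot: [0.001, 0.704, 0.71, 0.0]
contact_force: [-0.1, 0.1, -2.1]
opening: 0.0364
```

Emit:
{"api": "jog_arm", "payload": {"motion": "0 0 0.004 0 0 0 -1; 0 0 0.004 0 0 0 -1; 0 0 0.002 0 0 0 -1; 0 0 0.002 0 0 0 -1; 0 0 0.001 0 0 0 -1; 0 0 0 0 0 0 -1; 0 0 0 0 0 0 -1"}}

```text
t: 9.07
position: [0.4778, -0.3312, 0.0363]
tool_rot: [-0.0, 0.705, 0.71, -0.0]
contact_force: [0.2, 0.7, -2.7]
opening: 0.0366
```

Emit:
{"api": "jog_arm", "payload": {"motion": "0 0 0.001 0 0 0 -1; 0 0 0.001 0 0 0 -1; 0 0 0 0 0 0 -1; 0 0 0 0 0 0 -1"}}

```text
t: 9.4
position: [0.478, -0.3313, 0.0347]
tool_rot: [0.0, 0.705, 0.71, -0.0]
contact_force: [-2.1, 1.6, 6.0]
opening: 0.0367
```

Contact: the reading went from -2 N to +6 N. I'll open slowly, then retreat.

Emit:
{"api": "jog_arm", "payload": {"motion": "0 0 0 0 0 0 0; 0 0 0 0 0 0 1; 0 0 0 0 0 0 1; 0 0 0 0 0 0 1; 0 0 0 0 0 0 1; 0 0 0 0 0 0 1"}}

```text
t: 9.9
position: [0.4779, -0.3312, 0.0343]
tool_rot: [0.0, 0.705, 0.71, 0.0]
contact_force: [-0.4, 0.8, 0.4]
opening: 0.0741
```

Emit:
{"api": "jog_arm", "payload": {"motion": "0 0 -0.01 0 0 0 1; 0 0 -0.02 0 0 0 1; 0 0 -0.035 0 0 0 1; 0 0 -0.04 0 0 0 1; 0 0 -0.04 0 0 0 1; 0 0 -0.04 0 0 0 1; 0 0 -0.04 0 0 0 1; 0 0 -0.04 0 0 0 1; 0 0 -0.02 0 0 0 1; 0 0 0 0 0 0 1; 0 0 0 0 0 0 1"}}

```text
t: 10.82
position: [0.478, -0.3313, 0.321]
tool_rot: [0.001, 0.705, 0.71, 0.0]
contact_force: [-0.2, -0.4, -0.6]
opening: 0.0912
```

Run:
```python
from h import *
s=st(); yaw()
im,d,m=snap('scene','scene5.png'); P=cloud(d,m).reshape(-1,3)
rect(box(P,.35,.7,-.5,-.15,.025,.036),'plate sc')
im,d,m=snap('side','side5.png'); P=cloud(d,m).reshape(-1,3)
rect(box(P,.35,.7,-.5,-.15,.025,.036),'plate si')
im,d,m=snap('wrist','wrist5.png'); P=cloud(d,m).reshape(-1,3)
rect(box(P,.35,.7,-.5,-.15,.025,.036),'plate w')
rect(box(P,.35,.7,-.5,-.15,.068,.08),'block w')
rect(box(P,.35,.7,-.5,-.15,-.01,.01),'mat')
```

```text
{'t': 10.8167, 'joint_positions': [-0.6462, 0.0772, 1.9013, 0.0, 1.1604, -0.6531], 'position': [0.478, -0.3313, 0.321], 'tool_rot': [0.0013, 0.7047, 0.7095, 0.0002], 'contact_force': [-0.1615, -0.3882, -0.5759], 'ft_torque': [0.0518, 0.0404, 0.0137], 'opening': 0.0912}
tool y axis in world [1.     0.0069 0.0022] z [ 0.0022 -0.0016 -1.    ]
plate sc 2212 c [ 559.4 -328.4] size [280.5 234.8] ang 0.85 z 30.7
plate si 2713 c [ 559.2 -329.8] size [280.6 235.8] ang 0.36 z 29.5
plate w 12611 c [ 561.8 -328.2] size [278.9 238.8] ang 0.93 z 29.4
block w 1168 c [ 576.9 -298.1] size [174.5 245.7] ang 89.7 z 72.3
mat 41581 c [ 525. -325.] size [350. 350.] ang 0.0 z -0.4
```

View pics/wrist5.png

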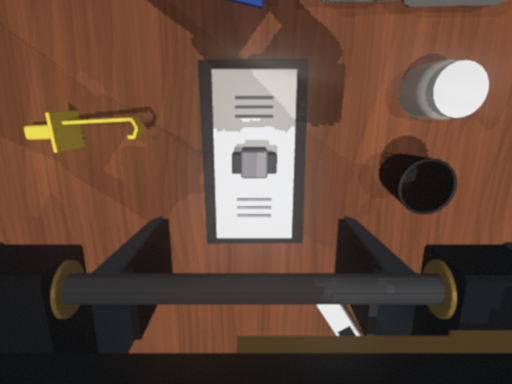

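View pics/scene5.png

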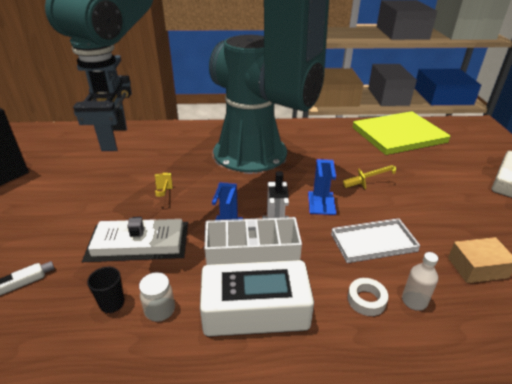

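Emit:
{"api": "jog_arm", "payload": {"motion": "0.02 0.004 -0.02 0 0 0 1; 0.034 0.008 -0.02 0 0 0 1; 0.034 0.008 -0.02 0 0 0 1; 0.034 0.008 -0.02 0 0 0 1; 0.038 0.009 0 0 0 0 1; 0.04 0.009 0 0 0 0 1; 0.04 0.009 0 0 0 0 1; 0.04 0.009 0 0 0 0 1; 0.04 0.009 0 0 0 0 1; 0.03 0.009 0 0 0 0 1; 0 0 0 0 0 0 1; 0 0 0 0 0 0 1"}}

```text
t: 11.97
position: [0.5572, 0.0206, 0.3978]
tool_rot: [-0.001, 0.704, 0.71, -0.001]
contact_force: [0.2, -0.3, -0.1]
opening: 0.0911
```

Emit:
{"api": "jog_arm", "payload": {"motion": "0 0 0 0 0 0 1; 0 0 0 0 0 0 1"}}

```text
t: 12.13
position: [0.5571, 0.0184, 0.3987]
tool_rot: [-0.0, 0.705, 0.709, -0.0]
contact_force: [0.9, -0.5, 0.1]
opening: 0.091
```

Run:
```python
from h import *
s=st(); yaw()
im,d,m=snap('wrist','wrist6.png'); W=cloud(d,m); P=W.reshape(-1,3)
r=rect(box(P,.5,.68,-.2,.15,.132,.146),'bayrim')
rect(box(P,.6,.9,-.2,.15,.09,.105),'console')
rect(box(P,.38,.55,0.0,.12,.19,.22),'handletop')
rect(box(P,.38,.53,0.0,.12,.137,.15),'flangetop')
for k in ['pack','pack1_loop','pack2_loop','picker_grip','stand_top']:
    r=cams.mark_of('wrist',k)
    print(k,[(round(q['score'],2),round(q['position'][0]*512,1),round(q['position'][1]*384,1)) for q in r[:5]])
a=im[0:260,60:400]; cv2.imwrite('pics/c6.png',cv2.resize(a,None,fx=2.3,fy=2.3,interpolation=cv2.INTER_CUBIC))
```

```text
{'t': 12.1333, 'joint_positions': [-0.0087, -0.0248, 1.8661, -0.0001, 1.3013, -0.0146], 'position': [0.5571, 0.0184, 0.3987], 'tool_rot': [-0.0003, 0.705, 0.7092, -0.0004], 'contact_force': [0.859, -0.5475, 0.0748], 'ft_torque': [-0.0165, 0.0549, -0.0254], 'opening': 0.091}
tool y axis in world [ 1.      0.006  -0.0011] z [-1.1e-03 -1.0e-04 -1.0e+00]
bayrim 3334 c [610.  -18.6] size [ 96.2 220.4] ang 1.34 z 139.8
console 11301 c [694.1 -14.9] size [192.3 235.8] ang 1.16 z 100.6
handletop 356 c [448.3  59.3] size [20.5 19.7] ang 0.25 z 200.1
flangetop 1233 c [442.2  59.5] size [52.2 84.1] ang 87.86 z 140.8
pack [(0.89, 279.3, 116.2)]
pack1_loop [(0.74, 286.1, 123.6)]
pack2_loop []
picker_grip [(0.89, 159.7, 128.3), (0.63, 293.7, 190.8), (0.39, 184.6, 124.4)]
stand_top [(0.76, 172.9, 237.0)]
```

View pics/c6.png

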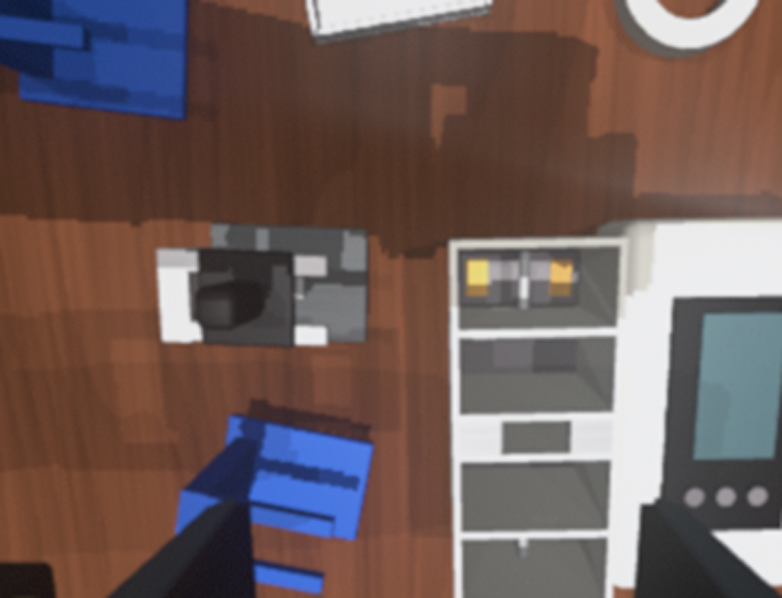

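The bay centre is (0.610, -0.0186) with yaw 1.35°. One pack is in the +84 well, and part of a loop shows in the -84 well. I'll shift to see the other wells.

Emit:
{"api": "jog_arm", "payload": {"motion": "-0.03 0.01 0 0 0 0 1; -0.04 0.01 0 0 0 0 1; -0.04 0.01 0 0 0 0 1; -0.03 0 0 0 0 0 1; 0 0 0 0 0 0 1; 0 0 0 0 0 0 1; 0 0 0 0 0 0 1"}}

```text
t: 13.02
position: [0.5882, -0.1203, 0.3992]
tool_rot: [-0.0, 0.705, 0.709, 0.0]
contact_force: [0.5, -0.5, 0.2]
opening: 0.0912
```

Run:
```python
from h import *
s=st()
im,d,m=snap('wrist','wrist7.png'); W=cloud(d,m); P=W.reshape(-1,3)
rect(box(P,.5,.68,-.2,.15,.132,.146),'bayrim')
a=np.radians(1.35); R=np.array([[np.cos(a),-np.sin(a)],[np.sin(a),np.cos(a)]])
L=P.copy(); L[:,:2]=(P[:,:2]-[.610,-.0186])@R
for y in(84,36,-36,-84):
    q=box(L,-.044,.044,y/1e3-.02,y/1e3+.02,0,.13)
    print(y,len(q),np.histogram(q[:,2]*1000,bins=[0,5,12,35,38,43,60,70,73,80,130])[0])
    b=q[(q[:,2]>.066)&(q[:,2]<.085)]
    if len(b)>3: print('  bar mean',np.round(b.mean(0)*1000,1),np.round(b.min(0)*1000,1),np.round(b.max(0)*1000,1))
    b=q[(q[:,2]>.034)&(q[:,2]<.046)]
    if len(b)>3: print('  top',np.round(b.mean(0)*1000,1),np.round(b.min(0)*1000,1),np.round(b.max(0)*1000,1))
for k in ['pack','pack1_loop']:
    r=cams.mark_of('wrist',k)
    print(k,[(round(q['score'],2),round(q['position'][0]*512,1),round(q['position'][1]*384,1)) for q in r[:5]])
a=im[0:300,60:400]; cv2.imwrite('pics/c7.png',cv2.resize(a,None,fx=2,fy=2,interpolation=cv2.INTER_CUBIC))
```

```text
{'t': 13.0167, 'joint_positions': [-0.2406, 0.0522, 1.7872, 0.0002, 1.3024, -0.247], 'position': [0.5882, -0.1203, 0.3992], 'tool_rot': [-0.0001, 0.7049, 0.7093, 0.0], 'contact_force': [0.5332, -0.5116, 0.1866], 'ft_torque': [0.035, -0.0247, -0.0398], 'opening': 0.0912}
bayrim 3448 c [610.2 -29. ] size [ 96.2 198. ] ang 1.42 z 139.8
84 1175 [  0  17  18  37 767  36  23   0 137 140]
  bar mean [ 8.2 88.6 77.9] [-5.4 75.2 66.4] [ 44.  103.2  84.9]
  top [-1.1 93.3 40. ] [-42.5  82.7  34.2] [ 44.  103.6  45.8]
36 1414 [   1 1134   35    0   16   27   20    8   12  161]
  bar mean [43.8 40.6 77.5] [43.6 21.3 66.8] [44.  55.1 84.5]
  top [39.5 40.1 42. ] [-44.   24.3  39.8] [44.  56.  45.2]
-36 1611 [   2 1382   28    1   10   22   22    1   17  126]
  bar mean [ 41.  -34.5  75.6] [-44.  -55.5  66.2] [ 44.  -18.3  84.4]
  top [ 38.4 -36.   41.7] [-44.  -54.6  38. ] [ 44.  -16.3  43.9]
-84 1267 [  0  21  18  42 910  30  12   6 116 112]
  bar mean [  6.2 -83.8  78.3] [ -44.  -102.1   69.4] [ 44.  -67.3  84.7]
  top [ -1.4 -85.5  40. ] [ -44.  -102.2   35.3] [ 44.  -69.6  46. ]
pack [(0.7, 262.0, 24.2), (0.61, 266.5, 139.0)]
pack1_loop [(0.68, 267.6, 17.9), (0.48, 269.0, 82.5)]
```

View pics/c7.png

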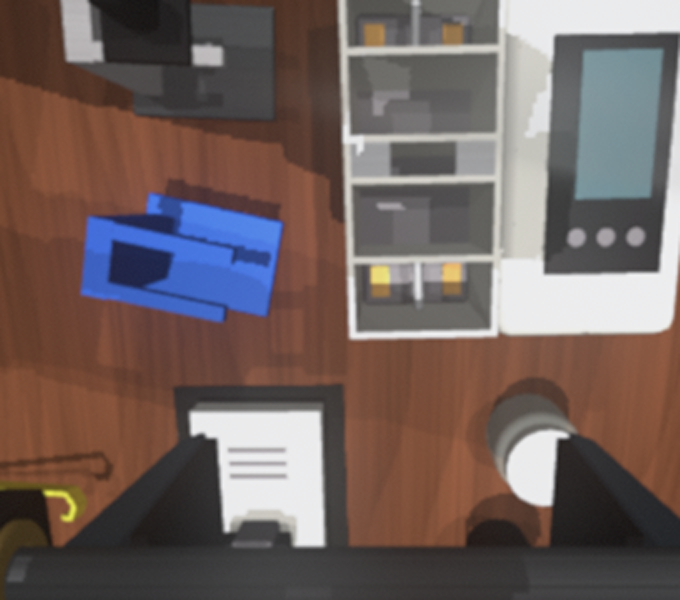

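Two packs, in wells +84 and -84; the other two wells show bare floor. Next, the exact bar positions.

```bash
cat >> h.py <<'E'
A=np.radians(1.35); RM=np.array([[np.cos(A),-np.sin(A)],[np.sin(A),np.cos(A)]]); OM=np.array([.610,-.0186])
def tomach(P):
    L=P.copy(); L[:,:2]=(P[:,:2]-OM)@RM; return L
def frommach(p): return OM+RM@np.asarray(p)
E
python3 - <<'E'
from h import *
im,d,m=snap('wrist'); P=cloud(d,m).reshape(-1,3)
L=tomach(P)
for y in(84,-84):
    b=box(L,-.02,.02,y/1e3-.022,y/1e3+.022,.074,.084)
    print(y,len(b),np.round(np.median(b,0)*1000,1),np.round(np.percentile(b,[3,97],axis=0)*1000,1).tolist())
    b=box(L,-.0435,.0435,y/1e3-.022,y/1e3+.022,.037,.043); print(np.round(np.percentile(b,[1,99],axis=0)*1000,1).tolist()); rect(b,'top')
    print('loop world', np.round(frommach([np.median(box(L,-.02,.02,y/1e3-.022,y/1e3+.022,.074,.084)[:,0]),y/1e3]),4))
E
```

```text
84 119 [-1.4 88.7 78.7] [[-4.0, 75.8, 76.8], [1.3, 101.9, 80.4]]
[[-41.1, 82.6, 37.5], [38.9, 105.8, 42.2]]
top 839 c [-1.  94.1] size [23.7 80.6] ang 89.95 z 39.9
loop world [0.6066 0.0653]
-84 152 [ -0.6 -89.   78.7] [[-14.6, -105.9, 74.4], [13.6, -68.5, 83.2]]
[[-41.0, -105.8, 37.2], [39.1, -70.7, 42.5]]
top 962 c [ -0.3 -88.2] size [85.9 35.5] ang 0.01 z 39.9
loop world [ 0.6114 -0.1026]
```

Emit:
{"api": "jog_arm", "payload": {"motion": "0.02 -0.015 0 0 0 0 1; 0.03 -0.023 0 0 0 0 1; 0.03 -0.023 0.01 0 0 0 1; 0.03 -0.023 0.015 0 0 0 1; 0.03 -0.023 0.015 0 0 0 1; 0.026 -0.02 0.02 0 0 0 1; 0.015 -0.011 0.02 0 0 0 1; 0 0 0.01 0 0 0 1; 0 0 0 0 0 0 1; 0 0 0 0 0 0 1; 0 0 0 0 0 0 1"}}

```text
t: 14.13
position: [0.4502, 0.0593, 0.3104]
tool_rot: [0.0, 0.705, 0.709, 0.0]
contact_force: [0.8, 0.8, -0.2]
opening: 0.0913
```

Run:
```python
from h import *
s=st(); yaw()
im,d,m=snap('wrist','wrist8.png'); W=cloud(d,m); P=W.reshape(-1,3)
rect(box(P,.40,.50,0.02,.1,.196,.206),'handletop')
im2=im.reshape(-1,3)
b=(P[:,2]>.137)&(P[:,2]<.15)&(abs(P[:,0]-.45)<.07)&(abs(P[:,1]-.06)<.05)
dark=im2.max(1)<75
rect(P[b&dark],'flange dark'); rect(P[b&~dark],'white')
rect(box(P,.38,.53,.02,.12,.128,.137),'prongs')
cv2.imwrite('pics/c8.png',cv2.resize(im[:300,100:420],None,fx=2,fy=2,interpolation=cv2.INTER_CUBIC))
L=tomach(P)
for y in(84,):
    b=box(L,-.02,.02,y/1e3-.022,y/1e3+.022,.074,.084)
    print(y,len(b),np.round(np.median(b,0)*1000,1),np.round(np.percentile(b,[3,97],axis=0)*1000,1).tolist())
```

```text
{'t': 14.1333, 'joint_positions': [0.0797, -0.1488, 2.1388, -0.0, 1.1502, 0.0731], 'position': [0.4502, 0.0593, 0.3104], 'tool_rot': [0.0005, 0.7048, 0.7094, 0.0005], 'contact_force': [0.7809, 0.7764, -0.2387], 'ft_torque': [-0.0315, -0.0307, 0.059], 'opening': 0.0913}
tool y axis in world [1.     0.0066 0.0013] z [ 1.3e-03  1.0e-04 -1.0e+00]
handletop 481 c [447.8  59.5] size [19.8 19.8] ang 85.77 z 200.2
flange dark 815 c [447.3  60.4] size [50.1 50.6] ang 88.37 z 140.7
white 947 c [443.7  57.6] size [61.5 50.4] ang 1.9 z 140.7
prongs 1185 c [445.   59.9] size [50.7 92.1] ang 89.68 z 134.7
84 190 [-2.8 77.8 78.7] [[-13.4, 62.1, 75.2], [15.7, 95.6, 81.5]]
```

View pics/c8.png

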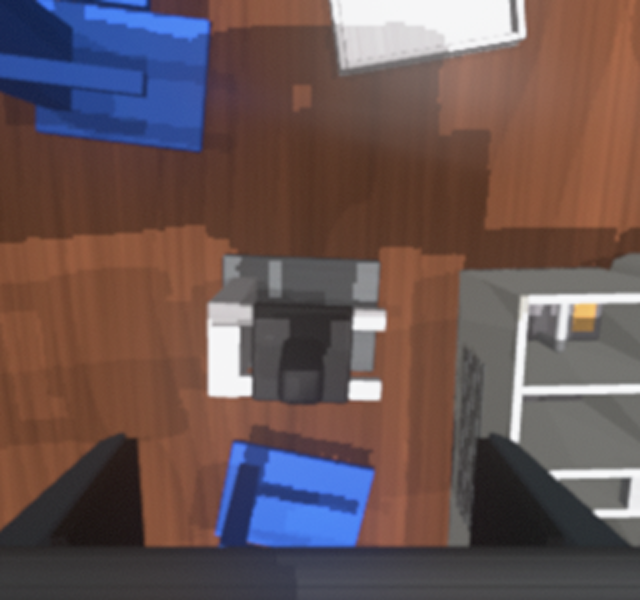

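Emit:
{"api": "jog_arm", "payload": {"motion": "0.0005 -0.0022 0.02 0 0 0.042 1; 0 0 0.035 0 0 0 1; 0 0 0.035 0 0 0 1; 0 0 0.035 0 0 0 1; 0 0 0.02 0 0 0 1; 0 0 0.01 0 0 0 1; 0 0 0.005 0 0 0 1; 0 0 0 0 0 0 1; 0 0 0 0 0 0 1; 0 0 0 0 0 0 1"}}

```text
t: 15.02
position: [0.4481, 0.0601, 0.1507]
tool_rot: [0.001, 0.719, 0.695, 0.001]
contact_force: [-0.2, 0.3, -1.2]
opening: 0.0912
```

Emit:
{"api": "jog_arm", "payload": {"motion": "0 0 0 0 0 0 -1; 0 0 0 0 0 0 -1; 0 0 0 0 0 0 -1; 0 0 0 0 0 0 -1; 0 0 0 0 0 0 -1; 0 0 0 0 0 0 -1; 0 0 0 0 0 0 -1; 0 0 0 0 0 0 -1; 0 0 0 0 0 0 -1; 0 0 0 0 0 0 -1; 0 0 0 0 0 0 -1; 0 0 0 0 0 0 -1"}}

```text
t: 16.02
position: [0.447, 0.0601, 0.1493]
tool_rot: [-0.0, 0.719, 0.695, 0.0]
contact_force: [0.7, -0.2, -0.0]
opening: 0.0198
```

Emit:
{"api": "jog_arm", "payload": {"motion": "0 0 -0.005 0 0 0 -1; 0 0 -0.015 0 0 0 -1; 0 0 -0.025 0 0 0 -1; 0 0 -0.03 0 0 0 -1; 0 0 -0.03 0 0 0 -1; 0 0 -0.03 0 0 0 -1; 0 0 -0.03 0 0 0 -1; 0 0 -0.025 0 0 0 -1; 0 0 -0.01 0 0 0 -1; 0 0 0 0 0 0 -1; 0 0 0 0 0 0 -1; 0 0 0 0 0 0 -1"}}

```text
t: 17.02
position: [0.4462, 0.06, 0.3474]
tool_rot: [-0.001, 0.719, 0.695, -0.001]
contact_force: [-0.3, 0.4, -1.7]
opening: 0.0199
```

Run:
```python
from h import *
s=st(); yaw()
im,d,m=snap('scene','scene9.png');im,d,m2=snap('side','side9.png')
a=np.hstack([cv2.imread('pics/side9.png')[80:300,120:370],cv2.imread('pics/scene9.png')[80:300,150:400]]); cv2.imwrite('pics/c9.png',cv2.resize(a,(800,352)))
a=cv2.imread('pics/wrist9.png')
im,d,m=snap('wrist','wrist9.png')
```

```text
{'t': 17.0167, 'joint_positions': [0.0819, -0.1904, 2.1054, -0.0, 1.2291, 0.1171], 'position': [0.4462, 0.06, 0.3474], 'tool_rot': [-0.0008, 0.7194, 0.6946, -0.001], 'contact_force': [-0.3257, 0.3606, -1.7383], 'ft_torque': [-0.0254, 0.0779, 0.0218], 'opening': 0.0199}
tool y axis in world [ 0.9994 -0.0351 -0.0025] z [-2.5e-03 -2.0e-04 -1.0e+00][ WARN:0@3.845] global loadsave.cpp:275 findDecoder imread_('pics/wrist9.png'): can't open/read file: check file path/integrity
```

View pics/c9.png

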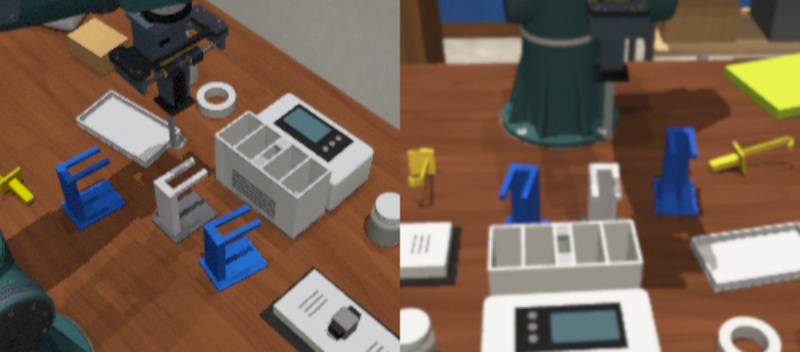

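View pics/wrist9.png

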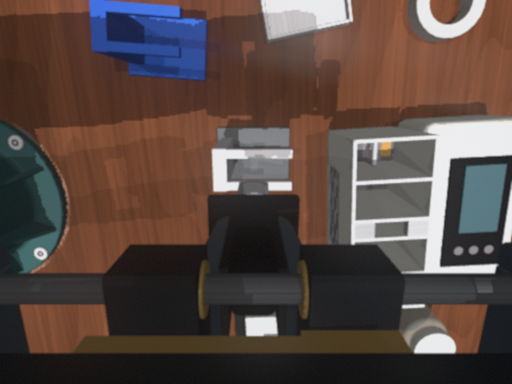

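Emit:
{"api": "jog_arm", "payload": {"motion": "0.001 0.015 0 0 0 0 -1; 0.002 0.03 0 0 0 0 -1; 0.002 0.035 0 0 0 0 -1; 0.002 0.03 0 0 0 0 -1; 0.002 0.02 0 0 0 0 -1; 0.0008 0.0077 0 0 0 -0.0585 -1; 0 0 0 0 0 0 -1; 0 0 0 0 0 0 -1; 0 0 0 0 0 0 -1; 0 0 0 0 0 0 -1"}}

```text
t: 18.0
position: [0.5841, 0.065, 0.3492]
tool_rot: [-0.0, 0.699, 0.715, -0.0]
contact_force: [-0.3, -0.2, -0.9]
opening: 0.02
```

```bash
cat >> h.py <<'E'
def hook(names=('scene','side','wrist')):
    s=bot.observe(); p=np.array(s['position'])
    for n in names:
        im,d,m=snap(n); P=cloud(d,m).reshape(-1,3)
        b=box(P,p[0]-.04,p[0]+.04,p[1]-.03,p[1]+.03,p[2]-.135,p[2]-.05)
        if len(b)<5: print(n,'none'); continue
        print(n,len(b),'lowest z-TCP',np.round((np.percentile(b[:,2],2)-p[2])*1000,1))
        sh=b[(b[:,2]>p[2]-.10)&(b[:,2]<p[2]-.055)]
        if len(sh)>4: print('  shank rel',np.round((np.median(sh,0)-p)*1000,1), np.round((np.percentile(sh,[3,97],axis=0)-p)*1000,1).tolist())
        sh=b[(b[:,2]<p[2]-.108)]
        if len(sh)>4: print('  hook rel',np.round((np.median(sh,0)-p)*1000,1), np.round((np.percentile(sh,[3,97],axis=0)-p)*1000,1).tolist())
E
python3 - <<'E'
from h import *
s=st(); yaw(); hook()
im,d,m=snap('wrist','wrist10.png'); np.save('w10.npy',cloud(d,m))
P=cloud(d,m).reshape(-1,3);L=tomach(P)
b=box(L,-.02,.02,.06,.108,.074,.084)
print(len(b),np.round(np.median(b,0)*1000,1),np.round(np.percentile(b,[3,97],axis=0)*1000,1).tolist())
cv2.imwrite('pics/c10.png',cv2.resize(im[:260,130:400],None,fx=2.5,fy=2.5,interpolation=cv2.INTER_CUBIC))
E
```

```text
{'t': 18.0, 'joint_positions': [0.0712, 0.0654, 1.8623, 0.0, 1.2142, 0.0489], 'position': [0.5841, 0.065, 0.3492], 'tool_rot': [-0.0001, 0.6992, 0.715, -0.0001], 'contact_force': [-0.3087, -0.18, -0.8725], 'ft_torque': [-0.004, 0.0037, -0.005], 'opening': 0.02}
tool y axis in world [ 9.998e-01  2.230e-02 -3.000e-04] z [-3.e-04 -0.e+00 -1.e+00]
scene 198 lowest z-TCP -120.3
  shank rel [-10.6   0.3 -78. ] [[-13.3, -6.6, -98.4], [-8.7, 7.1, -56.9]]
  hook rel [  -7.1    0.  -115.2] [[-12.6, -6.3, -120.9], [12.8, 6.8, -109.4]]
side 102 lowest z-TCP -125.2
  shank rel [-13.1  -2.  -77.2] [[-15.3, -7.9, -95.3], [-10.5, 5.3, -56.7]]
  hook rel [   3.    -2.8 -118.2] [[-14.2, -8.8, -125.3], [10.1, 6.2, -108.6]]
wrist 394 lowest z-TCP -124.8
  shank rel [-10.4   6.2 -88.9] [[-12.4, 5.9, -98.3], [-8.6, 6.5, -81.8]]
  hook rel [   2.     2.2 -120.7] [[-9.6, -4.3, -124.1], [13.1, 6.7, -110.4]]
165 [-2.1 78.4 78.6] [[-16.8, 62.1, 76.0], [15.1, 96.3, 83.7]]
```

View pics/c10.png

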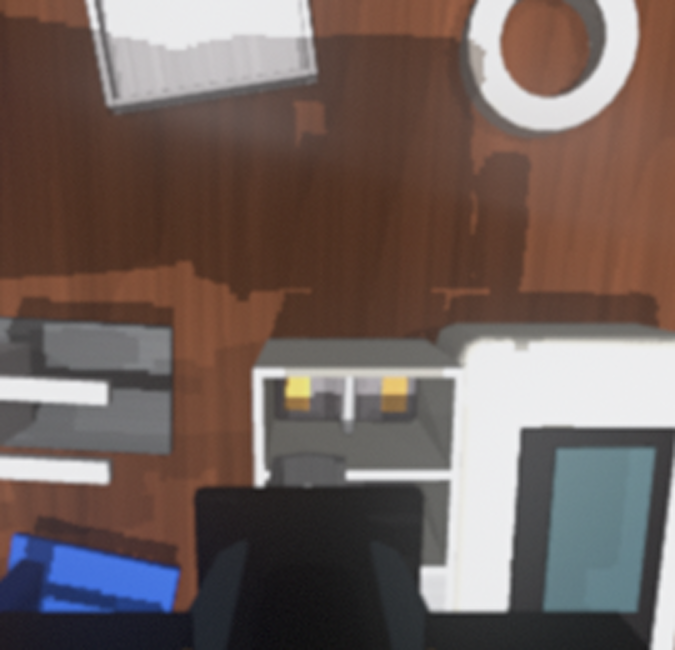

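Run:
```python
from h import *
W=np.load('w10.npy'); L=tomach(W.reshape(-1,3))
b=box(L,-.007,.004,.064,.105,.0755,.083)
print(len(b),np.round(np.percentile(b,[3,50,97],axis=0)*1000,1).tolist())
b=box(L,-.0435,.0435,.064,.1055,.036,.044)
print(len(b),np.round(np.percentile(b,[1,50,99],axis=0)*1000,1).tolist())
for y in range(64,106,4):
    c=b[(b[:,1]*1000>=y)&(b[:,1]*1000<y+4)]; print(y,len(c),np.round([c[:,0].min()*1000,c[:,0].max()*1000],1) if len(c) else '')
```

```text
121 [[-4.9, 67.9, 76.4], [-2.1, 84.1, 78.6], [1.7, 97.4, 80.8]]
911 [[-42.3, 66.8, 37.0], [-6.1, 80.1, 40.0], [38.4, 92.0, 42.2]]
64 45 [-36.7  37.7]
68 150 [-42.4  37.5]
72 130 [-42.5  39.2]
76 128 [-42.4  38.9]
80 151 [-42.4  38.7]
84 153 [-42.3  38.6]
88 139 [-42.3  38.4]
92 15 [-39.2  29.3]
96 0 
100 0 
104 0
```

Emit:
{"api": "jog_arm", "payload": {"motion": "0 0 0.015 0 0 0 -1; 0 0 0.03 0 0 0 -1; 0 0 0.03 0 0 0 -1; 0 0 0.025 0 0 0 -1; 0 0 0.01 0 0 0 -1; 0 0 0 0 0 0 -1; 0 0 0 0 0 0 -1; 0 0 0 0 0 0 -1"}}

```text
t: 18.87
position: [0.5859, 0.0651, 0.2411]
tool_rot: [0.001, 0.699, 0.715, 0.001]
contact_force: [0.5, -0.2, -0.7]
opening: 0.0198
```

Run:
```python
from h import *
s=st(); p=np.array(s['position'])[None]; print(tomach(p)*1000)
im,d,m=snap('wrist','wrist11.png'); im2,d,m=snap('scene','scene11.png')
a=np.hstack([cv2.resize(im[60:260,150:350],(400,400),interpolation=cv2.INTER_CUBIC),cv2.resize(im2[150:270,190:310],(400,400),interpolation=cv2.INTER_CUBIC)]); cv2.imwrite('pics/c11.png',a)
```

```text
{'t': 18.8667, 'joint_positions': [0.0712, 0.1735, 1.9469, 0.0, 1.0189, 0.0478], 'position': [0.5859, 0.0651, 0.2411], 'tool_rot': [0.0007, 0.6988, 0.7153, 0.0008], 'contact_force': [0.5004, -0.1512, -0.6764], 'ft_torque': [0.0003, -0.0224, -0.0367], 'opening': 0.0198}
[[-22.15482107  84.27351248 241.09168218]]
```

View pics/c11.png

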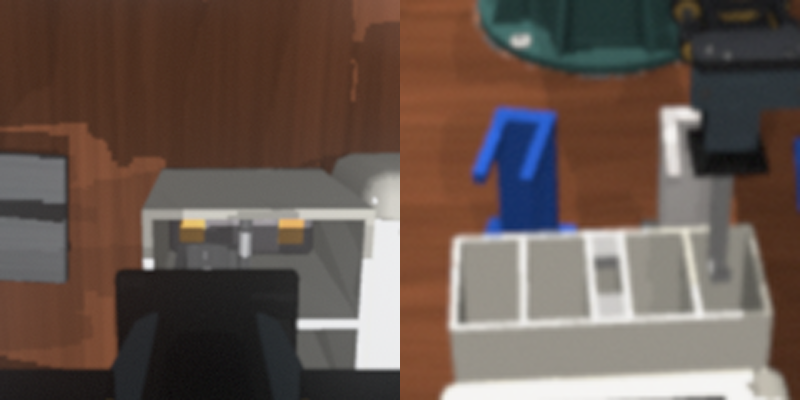

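Emit:
{"api": "jog_arm", "payload": {"motion": "0 -0.002 0.01 0 0 0 -1; 0 0 0.015 0 0 0 -1; 0 0 0.015 0 0 0 -1; 0 0 0.012 0 0 0 -1; 0 0 0.008 0 0 0 -1; 0 0 0.005 0 0 0 -1; 0 0 0 0 0 0 -1; 0 0 0 0 0 0 -1; 0 0 0 0 0 0 -1; 0 0 0 0 0 0 -1"}}

```text
t: 19.8
position: [0.5834, 0.065, 0.175]
tool_rot: [0.0, 0.699, 0.715, 0.0]
contact_force: [-0.3, -0.6, -1.5]
opening: 0.0196
```

Run:
```python
from h import *
s=st(); p=np.array(s['position'])[None]; print(tomach(p)*1000)
im,d,m=snap('wrist','wrist12.png');
cv2.imwrite('pics/c12.png',cv2.resize(im[100:250,150:350],(800,600),interpolation=cv2.INTER_CUBIC))
```

```text
{'t': 19.8, 'joint_positions': [0.0713, 0.2542, 1.9865, 0.0, 0.8998, 0.0479], 'position': [0.5834, 0.065, 0.175], 'tool_rot': [0.0004, 0.6988, 0.7153, 0.0004], 'contact_force': [-0.3065, -0.618, -1.4643], 'ft_torque': [0.0252, 0.0413, 0.04], 'opening': 0.0196}
[[-24.65569849  84.25008976 175.04012414]]
```

View pics/c12.png

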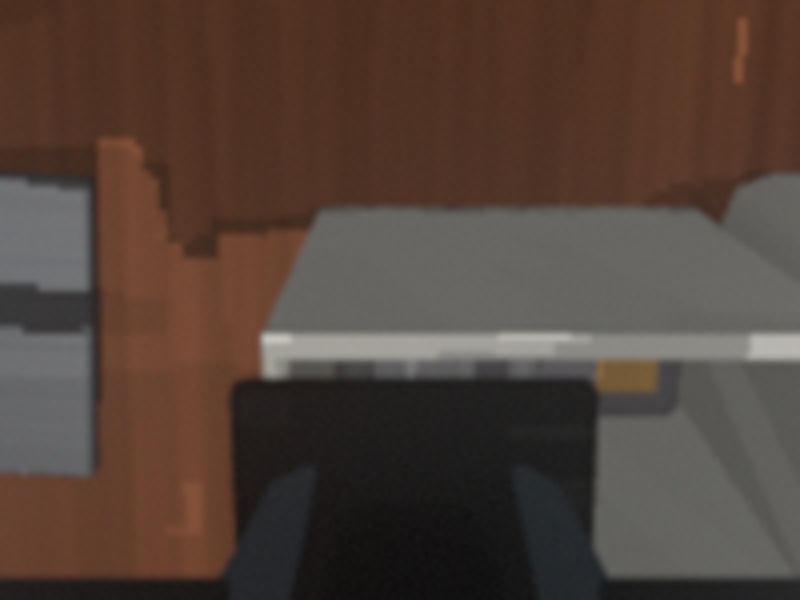

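Emit:
{"api": "jog_arm", "payload": {"motion": "0 0.003 0 0 0 0 -1; 0 0.004 0 0 0 0 -1; 0 0.004 0 0 0 0 -1; 0 0.004 0 0 0 0 -1; 0 0.004 0 0 0 0 -1; 0 0.0035 0 0 0 0 -1; 0 0 0 0 0 0 -1; 0 0 0 0 0 0 -1; 0 0 0 0 0 0 -1"}}

```text
t: 20.6
position: [0.6052, 0.0655, 0.1742]
tool_rot: [-0.0, 0.699, 0.715, -0.0]
contact_force: [-0.3, -0.2, -1.3]
opening: 0.0196
```

Emit:
{"api": "jog_arm", "payload": {"motion": "0 0 -0.003 0 0 0 -1; 0 0 -0.003 0 0 0 -1; 0 0 -0.003 0 0 0 -1; 0 0 -0.003 0 0 0 -1; 0 0 -0.003 0 0 0 -1; 0 0 -0.003 0 0 0 -1; 0 0 -0.003 0 0 0 -1; 0 0 0 0 0 0 -1; 0 0 0 0 0 0 -1; 0 0 0 0 0 0 -1"}}

```text
t: 21.43
position: [0.6053, 0.0655, 0.1952]
tool_rot: [-0.0, 0.699, 0.715, -0.0]
contact_force: [-0.4, -0.4, -0.5]
opening: 0.0198
```

Emit:
{"api": "jog_arm", "payload": {"motion": "0 0 -0.002 0 0 0 -1; 0 0 -0.003 0 0 0 -1; 0 0 -0.004 0 0 0 -1; 0 0 -0.006 0 0 0 -1; 0 0 -0.01 0 0 0 -1; 0 0 -0.01 0 0 0 -1; 0 0 -0.005 0 0 0 -1; 0 0 0 0 0 0 -1; 0 0 0 0 0 0 -1; 0 0 0 0 0 0 -1; 0 0 0 0 0 0 -1"}}

```text
t: 22.35
position: [0.6051, 0.0655, 0.2348]
tool_rot: [-0.0, 0.699, 0.715, -0.0]
contact_force: [-0.1, -0.2, -3.3]
opening: 0.0202
```

Run:
```python
from h import *
s=st(); p=np.array(s['position'])[None]; print(tomach(p)*1000)
im,d,m=snap('wrist','wrist13.png'); im2,d,m=snap('scene','scene13.png')
a=np.hstack([cv2.resize(im[60:260,150:350],(400,400),interpolation=cv2.INTER_CUBIC),cv2.resize(im2[130:270,190:330],(400,400),interpolation=cv2.INTER_CUBIC)]); cv2.imwrite('pics/c13.png',a)
```

```text
{'t': 22.35, 'joint_positions': [0.0695, 0.2132, 1.9114, -0.0, 1.0177, 0.0461], 'position': [0.6051, 0.0655, 0.2348], 'tool_rot': [-0.0002, 0.6988, 0.7153, -0.0003], 'contact_force': [-0.1209, -0.151, -3.3129], 'ft_torque': [-0.08, -0.0098, -0.0121], 'opening': 0.0202}
[[ -2.91159066  84.17038011 234.80597891]]
```

View pics/c13.png

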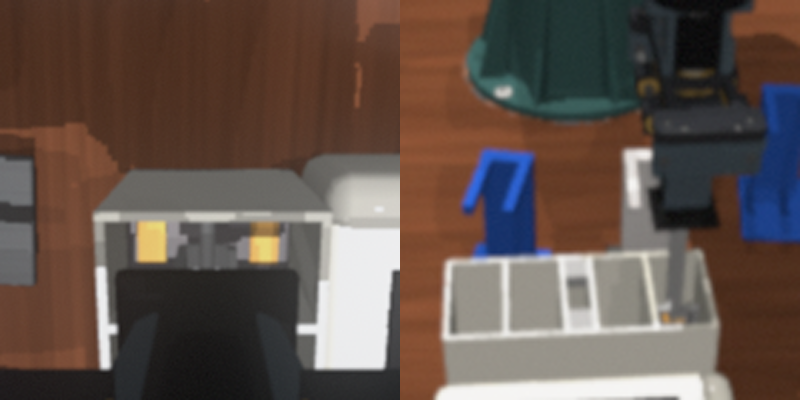

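The pack is hooked and rising. I'll lift it clear, then re-measure the tray.

Emit:
{"api": "jog_arm", "payload": {"motion": "0 0 -0.008 0 0 0 -1; 0 0 -0.014 0 0 0 -1; 0 0 -0.018 0 0 0 -1; 0 0 -0.02 0 0 0 -1; 0 0 -0.02 0 0 0 -1; 0 0 -0.018 0 0 0 -1; 0 0 -0.014 0 0 0 -1; 0 0 -0.008 0 0 0 -1; 0 0 0 0 0 0 -1; 0 0 0 0 0 0 -1; 0 0 0 0 0 0 -1"}}

```text
t: 23.37
position: [0.6049, 0.0655, 0.3542]
tool_rot: [-0.001, 0.699, 0.715, -0.001]
contact_force: [-0.5, -0.3, -3.3]
opening: 0.02
```

```bash
cat >> h.py <<'E'
def tray():
    out=[]
    for n in('scene','side'):
        im,d,m=snap(n); P=cloud(d,m).reshape(-1,3)
        b=box(P,.40,.68,.15,.5,.0165,.026)
        if n=='side' or 1:
            r=rect(b,'tray rim '+n)
        fl=box(P,.40,.68,.15,.5,.002,.006)
    return
E
python3 - <<'E'
from h import *
s=st(); tray()
im,d,m=snap('wrist','wrist14.png'); im2,d,m=snap('scene','scene14.png'); im3,d,m=snap('side','side14.png')
P=cloud(*snap('wrist')[1:]).reshape(-1,3); rect(box(P,.40,.68,.15,.5,.0165,.026),'tray w')
a=np.hstack([im2[100:340,180:440],im3[60:300,130:390]]); cv2.imwrite('pics/c14.png',cv2.resize(a,(800,369)))
E
```

```text
{'t': 23.3667, 'joint_positions': [0.0696, 0.0985, 1.8175, -0.0, 1.2272, 0.0461], 'position': [0.6049, 0.0655, 0.3542], 'tool_rot': [-0.0005, 0.6988, 0.7153, -0.0006], 'contact_force': [-0.4985, -0.3451, -3.2735], 'ft_torque': [0.0144, 0.0188, 0.0029], 'opening': 0.02}
tray rim scene 502 c [557.3 335.8] size [218.2 215.9] ang 8.92 z 21.0
tray rim side 261 c [555.8 319.6] size [210.9 248.2] ang 9.44 z 20.2
tray w 591 c [571.1 245.3] size [215.4  54.2] ang 1.18 z 21.6
```

View pics/c14.png

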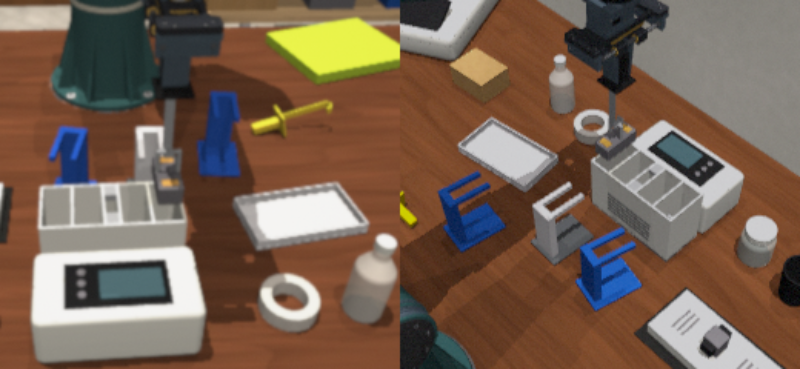

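View pics/wrist14.png

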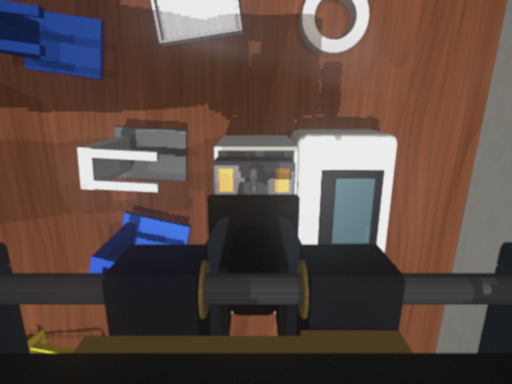

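```bash
cat >> h.py <<'E'
def tray():
    for n in('scene','side'):
        im,d,m=snap(n); P=cloud(d,m).reshape(-1,3)
        rs=cams.cut_out(n,'tray'); 
        if not rs: print(n,'no'); continue
        mk=cv2.dilate(rs[0]['mask'].astype(np.uint8),np.ones((5,5))).reshape(-1)>0
        Q=P[mk]; rect(box(Q,.38,.68,.15,.5,.0165,.026),'tray rim %s %.2f'%(n,rs[0]['score'])); rect(box(Q,.38,.68,.15,.5,.0085,.026),'  tray low')
E
python3 - <<'E'
from h import *
tray()
E
```

```text
tray rim scene 0.68 495 c [509.1 330.3] size [121.9 212.1] ang 9.7 z 21.1
  tray low 857 c [509.  330.1] size [121.7 212.7] ang 9.91 z 17.9
tray rim side 0.92 227 c [507.7 328.4] size [120.5 214. ] ang 8.86 z 20.5
  tray low 441 c [510.7 329.9] size [126.9 215.7] ang 9.27 z 16.8
```

Emit:
{"api": "jog_arm", "payload": {"motion": "0.008 -0.0025 0 0 0 0 -1; 0.018 -0.0056 0 0 0 0 -1; 0.028 -0.0087 0 0 0 0 -1; 0.036 -0.0111 0 0 0 0 -1; 0.036 -0.0111 0 0 0 0 -1; 0.036 -0.0111 0 0 0 0 -1; 0.036 -0.0111 0 0 0 0 -1; 0.036 -0.0111 0 0 0 0 -1; 0.032 -0.0099 0 0 0 0 -1; 0.026 -0.008 0 0 0 0 -1; 0.016 -0.005 0 0 0 0 -1; 0.0075 -0.0023 0 0 0 0 -1"}}

```text
t: 24.87
position: [0.4992, 0.381, 0.3553]
tool_rot: [-0.0, 0.698, 0.716, 0.0]
contact_force: [-0.5, -0.3, -3.3]
opening: 0.0201
```

Emit:
{"api": "jog_arm", "payload": {"motion": "0 0 0 0 0 -0.02 -1; 0 0 0 0 0 -0.04 -1; 0 0 0 0 0 -0.04 -1; 0 0 0 0 0 -0.03 -1; 0 0 0 0 0 -0.0115 -1; 0 0 0 0 0 0 -1; 0 0 0 0 0 0 -1; 0 0 0 0 0 0 -1; 0 0 0 0 0 0 -1; 0 0 0 0 0 0 -1"}}

```text
t: 25.7
position: [0.5006, 0.3786, 0.3553]
tool_rot: [-0.0, 0.647, 0.763, -0.0]
contact_force: [-0.2, -0.3, -3.2]
opening: 0.0201
```

Run:
```python
from h import *
s=st(); yaw(); hook(('scene','side'))
im,d,m=snap('wrist','wrist15.png'); im2,d,m=snap('scene','scene15.png'); im3,d3,m3=snap('side','side15.png')
p=s['position']
P=cloud(d,m).reshape(-1,3); rect(box(P,p[0]-.08,p[0]+.08,p[1]-.06,p[1]+.06,.16,.205),'pack body sc')
P=cloud(d3,m3).reshape(-1,3); rect(box(P,p[0]-.08,p[0]+.08,p[1]-.06,p[1]+.06,.16,.205),'pack body si')
a=np.hstack([im2[60:300,280:500],im3[40:280,130:350]]); cv2.imwrite('pics/c15.png',cv2.resize(a,(800,436)))
```

```text
{'t': 25.7, 'joint_positions': [0.6104, 0.1303, 1.7801, -0.0, 1.2313, 0.4458], 'position': [0.5006, 0.3786, 0.3553], 'tool_rot': [-0.0, 0.6466, 0.7629, -0.0], 'contact_force': [-0.2301, -0.2538, -3.1879], 'ft_torque': [-0.0105, -0.0085, -0.0194], 'opening': 0.0201}
tool y axis in world [ 0.9865  0.1639 -0.    ] z [-0. -0. -1.]
scene 232 lowest z-TCP -132.7
  shank rel [-10.9  -2.6 -76.7] [[-14.1, -9.2, -97.9], [-7.5, 6.1, -56.3]]
  hook rel [   0.9   -3.1 -117.2] [[-12.2, -16.2, -133.4], [12.9, 18.2, -109.7]]
side 105 lowest z-TCP -127.9
  shank rel [-13.3  -5.2 -75.2] [[-16.7, -12.9, -98.1], [-8.2, 4.4, -56.6]]
  hook rel [  -1.5   -4.8 -118.5] [[-14.4, -19.0, -128.7], [10.8, 6.9, -109.2]]
pack body sc 541 c [500.3 379. ] size [85.5 40.5] ang 9.52 z 196.1
pack body si 339 c [497.7 377.7] size [86.5 44.7] ang 6.98 z 195.6
```

View pics/c15.png

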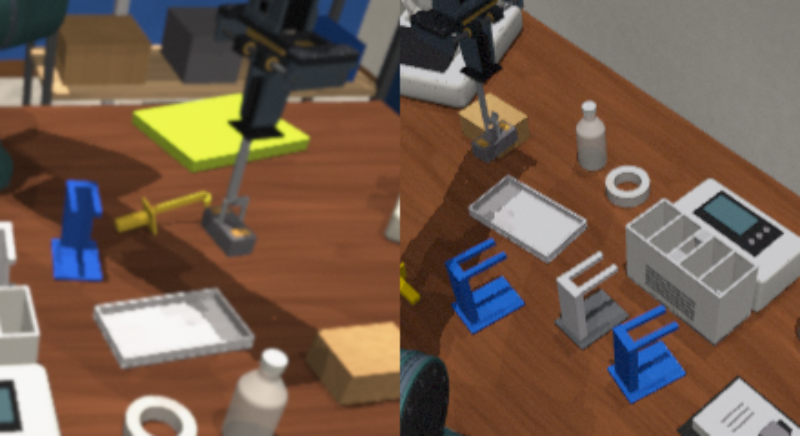

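View pics/wrist15.png

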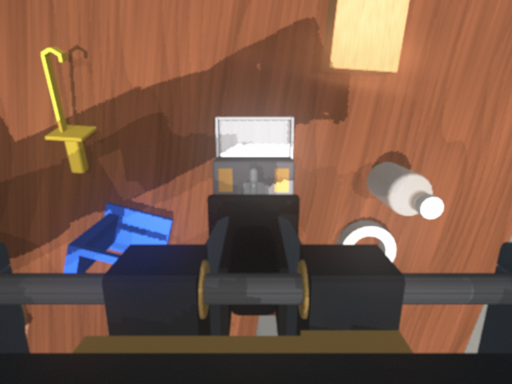

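Emit:
{"api": "jog_arm", "payload": {"motion": "0 0 0.008 0 0 0 -1; 0 0 0.018 0 0 0 -1; 0 0 0.022 0 0 0 -1; 0 0 0.022 0 0 0 -1; 0 0 0.018 0 0 0 -1; 0 0 0.014 0 0 0 -1; 0 0 0.008 0 0 0 -1; 0 0 0 0 0 0 -1; 0 0 0 0 0 0 -1; 0 0 0 0 0 0 -1"}}

```text
t: 26.78
position: [0.5011, 0.3791, 0.2464]
tool_rot: [0.0, 0.646, 0.763, 0.001]
contact_force: [-0.4, -0.3, -3.1]
opening: 0.0199
```

Run:
```python
from h import *
s=st(); yaw(); p=s['position']; tray()
im,d,m=snap('wrist','wrist16.png'); im2,d2,m2=snap('scene','scene16.png'); im3,d3,m3=snap('side','side16.png')
for D,M in((d2,m2),(d3,m3)):
    P=cloud(D,M).reshape(-1,3); rect(box(P,p[0]-.08,p[0]+.08,p[1]-.06,p[1]+.06,.05,.095),'pack body')
a=np.hstack([im2[120:300,310:450],im3[100:280,150:290],im[60:240,180:320]]); cv2.imwrite('pics/c16.png',cv2.resize(a,(800,343)))
```

```text
{'t': 26.7833, 'joint_positions': [0.6106, 0.2309, 1.8661, 0.0, 1.0431, 0.4456], 'position': [0.5011, 0.3791, 0.2464], 'tool_rot': [0.0002, 0.6465, 0.7629, 0.0008], 'contact_force': [-0.3539, -0.2869, -3.0882], 'ft_torque': [0.0311, 0.0329, 0.0082], 'opening': 0.0199}
tool y axis in world [0.9864 0.1642 0.0014] z [ 1.3e-03  9.0e-04 -1.0e+00]
tray rim scene 0.95 428 c [509.4 329.9] size [120.5 212.5] ang 9.69 z 21.1
  tray low 751 c [509.4 329.9] size [120.5 212.5] ang 9.69 z 17.6
tray rim side 0.60 196 c [507.1 326.5] size [121.8 213.8] ang 8.44 z 20.1
  tray low 382 c [507.6 327. ] size [123.4 214.5] ang 9.79 z 16.8
pack body 480 c [500.5 379.5] size [84.7 39.1] ang 10.76 z 88.5
pack body 297 c [498.9 376.7] size [86.5 40.6] ang 8.08 z 86.5
```

View pics/c16.png

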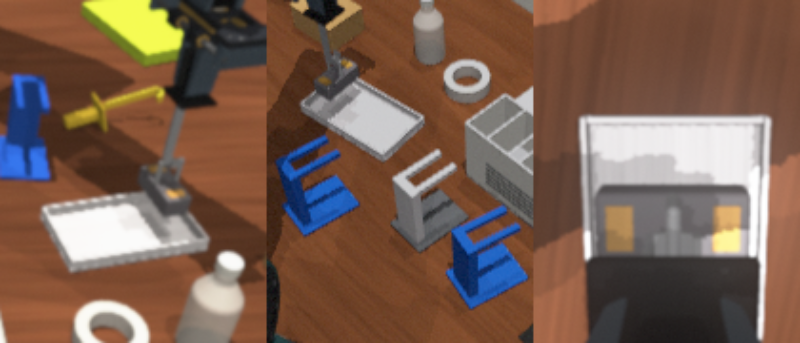

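Emit:
{"api": "jog_arm", "payload": {"motion": "0 0 0.006 0 0 0 -1; 0 0 0.01 0 0 0 -1; 0 0 0.012 0 0 0 -1; 0 0 0.01 0 0 0 -1; 0 0 0.006 0 0 0 -1; 0 0 0.003 0 0 0 -1; 0 0 0.0015 0 0 0 -1; 0 0 0.001 0 0 0 -1; 0 0 0.001 0 0 0 -1; 0 0 0.001 0 0 0 -1; 0 0 0.001 0 0 0 -1; 0 0 0.001 0 0 0 -1"}}

```text
t: 28.13
position: [0.5006, 0.3787, 0.192]
tool_rot: [0.0, 0.646, 0.763, 0.0]
contact_force: [1.0, -0.7, -2.5]
opening: 0.0196
```

Emit:
{"api": "jog_arm", "payload": {"motion": "0 0 0.001 0 0 0 -1; 0 0 0.001 0 0 0 -1; 0 0 0.001 0 0 0 -1; 0 0 0.001 0 0 0 -1; 0 0 0.001 0 0 0 -1; 0 0 0.001 0 0 0 -1"}}

```text
t: 28.63
position: [0.5006, 0.3787, 0.1858]
tool_rot: [0.0, 0.646, 0.763, 0.0]
contact_force: [0.6, 0.4, -1.4]
opening: 0.0199
```

Emit:
{"api": "jog_arm", "payload": {"motion": "0 0 0.002 0 0 0 -1; 0 0 0.003 0 0 0 -1; 0 0 0.004 0 0 0 -1; 0 0 0.003 0 0 0 -1; 0 0 0.002 0 0 0 -1; 0 0 0 0 0 0 -1; 0 0 0 0 0 0 -1; 0 0 0 0 0 0 -1"}}

```text
t: 29.3
position: [0.5006, 0.3787, 0.1719]
tool_rot: [0.0, 0.646, 0.763, 0.0]
contact_force: [1.1, 0.0, -1.3]
opening: 0.02
```

Run:
```python
from h import *
s=st(); p=s['position']; hook()
im,d,m=snap('wrist','wrist17.png'); im2,d2,m2=snap('scene','scene17.png'); im3,d3,m3=snap('side','side17.png')
for D,M in((d2,m2),(d3,m3)):
    P=cloud(D,M).reshape(-1,3); rect(box(P,p[0]-.08,p[0]+.08,p[1]-.06,p[1]+.06,.03,.045),'pack top')
a=np.hstack([im2[120:300,310:450],im3[100:280,150:290],im[60:240,180:320]]); cv2.imwrite('pics/c17.png',cv2.resize(a,(800,343),interpolation=cv2.INTER_CUBIC))
```

```text
{'t': 29.3, 'joint_positions': [0.6105, 0.3199, 1.905, 0.0, 0.9165, 0.4456], 'position': [0.5006, 0.3787, 0.1719], 'tool_rot': [0.0, 0.6465, 0.7629, 0.0001], 'contact_force': [1.0617, 0.0138, -1.3347], 'ft_torque': [-0.0277, -0.0385, -0.021], 'opening': 0.02}
scene 305 lowest z-TCP -134.8
  shank rel [-10.2  -1.6 -87.1] [[-14.4, -14.9, -99.3], [3.5, 12.2, -56.5]]
  hook rel [   4.7   -0.8 -132.6] [[-33.9, -17.6, -134.8], [35.3, 19.2, -111.0]]
side 132 lowest z-TCP -134.7
  shank rel [-12.8  -6.2 -80.9] [[-15.4, -17.0, -98.2], [0.5, 3.7, -56.5]]
  hook rel [  -1.7   -7.2 -132.3] [[-37.2, -24.4, -134.8], [32.5, 11.4, -110.4]]
wrist 738 lowest z-TCP -135.0
  shank rel [ -2.3   9.2 -97.2] [[-12.9, 2.5, -99.2], [1.8, 18.6, -84.4]]
  hook rel [   3.9    4.1 -122.7] [[-33.5, -9.0, -135.0], [31.9, 19.3, -110.7]]
pack top 248 c [500.  379.5] size [85.2 40. ] ang 12.29 z 36.6
pack top 154 c [500.1 377.2] size [84.2 40.5] ang 10.34 z 34.9
```

View pics/c17.png

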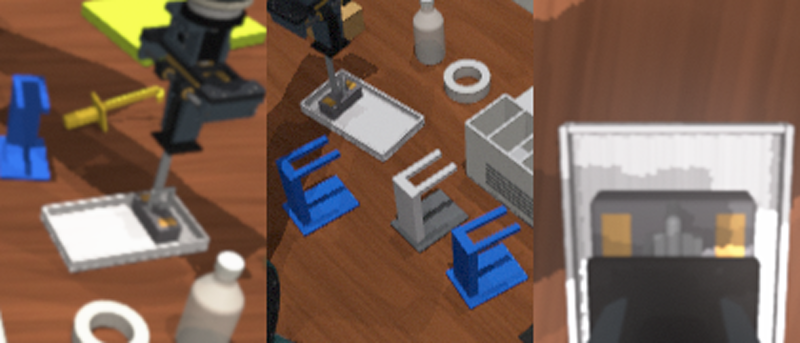

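Emit:
{"api": "jog_arm", "payload": {"motion": "0 -0.003 0 0 0 0 -1; 0 -0.005 0 0 0 0 -1; 0 -0.005 0 0 0 0 -1; 0 -0.005 0 0 0 0 -1; 0 -0.004 0 0 0 0 -1; 0 -0.001 0 0 0 0 -1; 0 0 0 0 0 0 -1; 0 0 0 0 0 0 -1; 0 0 0 0 0 0 -1"}}

```text
t: 30.35
position: [0.4781, 0.375, 0.1719]
tool_rot: [0.0, 0.646, 0.763, 0.0]
contact_force: [-0.2, 0.6, -1.5]
opening: 0.0201
```

Emit:
{"api": "jog_arm", "payload": {"motion": "0 0 -0.005 0 0 0 -1; 0 0 -0.01 0 0 0 -1; 0 0 -0.015 0 0 0 -1; 0 0 -0.015 0 0 0 -1; 0 0 -0.02 0 0 0 -1; 0 0 -0.03 0 0 0 -1; 0 0 -0.03 0 0 0 -1; 0 0 -0.03 0 0 0 -1; 0 0 -0.02 0 0 0 -1; 0 0 0 0 0 0 -1; 0 0 0 0 0 0 -1"}}

```text
t: 31.27
position: [0.4782, 0.3751, 0.3485]
tool_rot: [0.0, 0.646, 0.763, 0.001]
contact_force: [0.5, -0.1, -2.3]
opening: 0.0196
```

Run:
```python
from h import *
s=st(); p=s['position']; tray()
im,d,m=snap('wrist','wrist18.png'); im2,d2,m2=snap('scene','scene18.png'); im3,d3,m3=snap('side','side18.png')
for D,M in((d2,m2),(d3,m3)):
    P=cloud(D,M).reshape(-1,3); rect(box(P,.42,.58,.32,.44,.03,.045),'pack top')
cv2.imwrite('pics/c18.png',im2)
```

```text
{'t': 31.2667, 'joint_positions': [0.6268, 0.0997, 1.8264, -0.0, 1.2128, 0.4619], 'position': [0.4782, 0.3751, 0.3485], 'tool_rot': [0.0003, 0.6465, 0.7629, 0.0013], 'contact_force': [0.5006, -0.1403, -2.331], 'ft_torque': [-0.0119, 0.0137, -0.0132], 'opening': 0.0196}
tray rim scene 0.83 482 c [509.8 330.3] size [120.6 211.9] ang 9.23 z 21.0
  tray low 858 c [509.8 330.1] size [120.6 212.3] ang 9.23 z 17.4
tray rim side 0.85 262 c [508.2 328. ] size [122.6 215.1] ang 10.19 z 20.3
  tray low 495 c [509.8 328.4] size [126.3 215.9] ang 10.04 z 17.1
pack top 287 c [499.5 379.3] size [84.5 39.5] ang 10.83 z 36.6
pack top 178 c [497.5 377.2] size [83.7 43.9] ang 8.03 z 35.3
```

View pics/scene18.png

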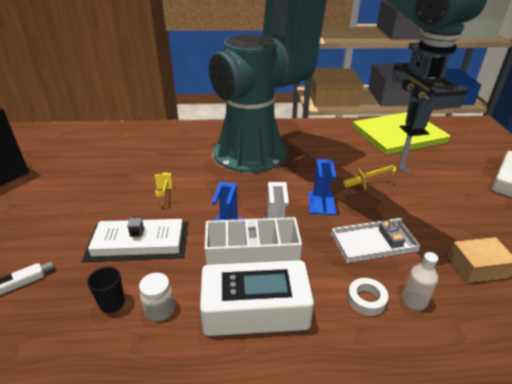

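Emit:
{"api": "jog_arm", "payload": {"motion": "-0.015 0.001 0 0 0 0 -1; -0.03 0.002 0 0 0 0 -1; -0.0385 0.0024 0 0 0 0 -1; -0.0385 0.0024 0 0 0 0 -1; -0.0385 0.0024 0 0 0 0 -1; -0.0385 0.0024 0 0 0 0 -1; -0.0385 0.0024 0 0 0 0 -1; -0.0385 0.0024 0 0 0 0 -1; -0.0385 0.0024 0 0 0 0 -1; -0.0385 0.0024 0 0 0 0 -1; -0.0385 0.0024 0 0 0 0 -1; -0.0385 0.0024 0 0 0 0 -1"}}

```text
t: 32.62
position: [0.5747, -0.0475, 0.3467]
tool_rot: [0.0, 0.647, 0.763, -0.0]
contact_force: [1.2, 0.3, -1.2]
opening: 0.0197
```

Emit:
{"api": "jog_arm", "payload": {"motion": "-0.035 0.0021 0 0 0 0 -1; -0.0247 0.0015 0 0 0 0 -1; 0 0 0 0 0 0.05 -1; 0 0 0 0 0 0.05 -1; 0 0 0 0 0 0.0415 -1; 0 0 0 0 0 0 -1; 0 0 0 0 0 0 -1; 0 0 0 0 0 0 -1; 0 0 0 0 0 0 -1"}}

```text
t: 33.37
position: [0.5883, -0.1032, 0.3467]
tool_rot: [-0.0, 0.698, 0.716, -0.0]
contact_force: [-0.2, -0.3, -1.0]
opening: 0.0198
```

Run:
```python
from h import *
s=st(); yaw(); print(tomach(np.array(s['position'])[None])*1000); hook()
im,d,m=snap('wrist','wrist19.png'); W=cloud(d,m)
L=tomach(W.reshape(-1,3))
rect(box(W.reshape(-1,3),.5,.68,-.2,.15,.132,.146),'bayrim')
b=box(L,-.008,.008,-.104,-.063,.0755,.083)
print(len(b),np.round(np.percentile(b,[3,50,97],axis=0)*1000,1).tolist())
b=box(L,-.0435,.0435,-.106,-.062,.036,.044)
print(len(b),np.round(np.percentile(b,[1,50,99],axis=0)*1000,1).tolist())
cv2.imwrite('pics/c19.png',cv2.resize(im[:260,130:400],None,fx=2.5,fy=2.5,interpolation=cv2.INTER_CUBIC))
```

```text
{'t': 33.3667, 'joint_positions': [-0.2126, 0.084, 1.8467, -0.0, 1.211, -0.2372], 'position': [0.5883, -0.1032, 0.3467], 'tool_rot': [-0.0, 0.6984, 0.7157, -0.0], 'contact_force': [-0.2388, -0.2871, -1.0438], 'ft_torque': [0.0118, 0.0051, 0.0007], 'opening': 0.0198}
tool y axis in world [ 9.997e-01  2.460e-02 -1.000e-04] z [-1.e-04 -0.e+00 -1.e+00]
[[-23.68665822 -84.06104203 346.741136  ]]
scene 204 lowest z-TCP -119.8
  shank rel [-10.3   0.7 -76.8] [[-12.7, -5.9, -98.4], [-8.2, 7.2, -57.0]]
  hook rel [  -7.     1.1 -114.6] [[-12.3, -6.1, -119.9], [13.0, 7.9, -109.2]]
side 116 lowest z-TCP -123.5
  shank rel [-13.9  -1.7 -77.1] [[-15.6, -7.9, -99.4], [-10.6, 6.6, -55.5]]
  hook rel [   0.9   -2.4 -116.8] [[-14.2, -7.9, -123.6], [11.3, 5.8, -109.2]]
wrist 395 lowest z-TCP -124.7
  shank rel [-10.7   6.2 -89.8] [[-12.7, 5.9, -98.5], [-8.9, 6.6, -81.6]]
  hook rel [   1.6    2.4 -120.8] [[-10.3, -4.3, -124.5], [12.8, 6.8, -110.6]]
bayrim 4233 c [610.1 -27.5] size [ 96.3 202. ] ang 1.37 z 139.7
113 [[-4.0, -99.8, 77.0], [-1.3, -85.0, 78.7], [1.5, -70.9, 80.1]]
1005 [[-41.0, -105.8, 36.3], [-5.3, -89.2, 39.9], [39.4, -75.8, 43.5]]
```

View pics/c19.png

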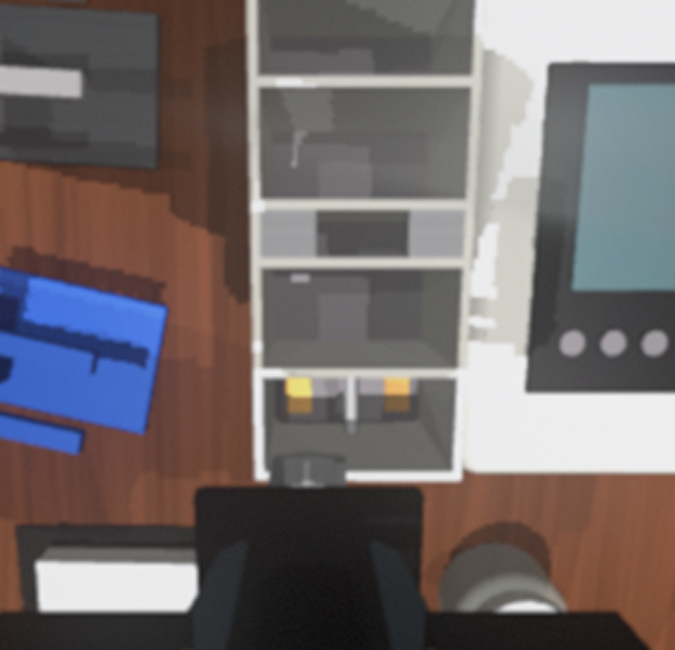

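Emit:
{"api": "jog_arm", "payload": {"motion": "-0.001 0 0.015 0 0 0 -1; 0 0 0.03 0 0 0 -1; 0 0 0.03 0 0 0 -1; 0 0 0.03 0 0 0 -1; 0 0 0.025 0 0 0 -1; 0 0 0.018 0 0 0 -1; 0 0 0.012 0 0 0 -1; 0 0 0.008 0 0 0 -1; 0 0 0.004 0 0 0 -1; 0 0 0 0 0 0 -1; 0 0 0 0 0 0 -1; 0 0 0 0 0 0 -1"}}

```text
t: 34.57
position: [0.5891, -0.1043, 0.1759]
tool_rot: [0.001, 0.699, 0.715, 0.0]
contact_force: [-0.7, -0.2, -1.2]
opening: 0.0199
```

Emit:
{"api": "jog_arm", "payload": {"motion": "0 0 0 0 0 0 -1; 0 0.003 0 0 0 0 -1; 0 0.004 0 0 0 0 -1; 0 0.004 0 0 0 0 -1; 0 0.004 0 0 0 0 -1; 0 0.004 0 0 0 0 -1; 0 0.0035 0 0 0 0 -1; 0 0 0 0 0 0 -1; 0 0 0 0 0 0 -1; 0 0 0 0 0 0 -1"}}

```text
t: 35.4
position: [0.6108, -0.1036, 0.1747]
tool_rot: [-0.0, 0.699, 0.715, -0.0]
contact_force: [-0.7, 0.2, -1.4]
opening: 0.0196
```

Emit:
{"api": "jog_arm", "payload": {"motion": "0 0 -0.004 0 0 0 -1; 0 0 -0.005 0 0 0 -1; 0 0 -0.005 0 0 0 -1; 0 0 -0.004 0 0 0 -1; 0 0 -0.002 0 0 0 -1; 0 0 -0.002 0 0 0 -1; 0 0 -0.003 0 0 0 -1; 0 0 -0.005 0 0 0 -1; 0 0 -0.01 0 0 0 -1; 0 0 -0.01 0 0 0 -1; 0 0 -0.005 0 0 0 -1; 0 0 0 0 0 0 -1"}}

```text
t: 36.4
position: [0.6118, -0.1038, 0.2317]
tool_rot: [0.001, 0.699, 0.715, 0.001]
contact_force: [-0.0, -0.6, -3.3]
opening: 0.02
```

Emit:
{"api": "jog_arm", "payload": {"motion": "0 0 -0.008 0 0 0 -1; 0 0 -0.014 0 0 0 -1; 0 0 -0.018 0 0 0 -1; 0 0 -0.02 0 0 0 -1; 0 0 -0.02 0 0 0 -1; 0 0 -0.02 0 0 0 -1; 0 0 -0.016 0 0 0 -1; 0 0 -0.01 0 0 0 -1; 0 0 0 0 0 0 -1; 0 0 0 0 0 0 -1; 0 0 0 0 0 0 -1"}}

```text
t: 37.32
position: [0.6105, -0.1035, 0.3547]
tool_rot: [-0.001, 0.699, 0.715, -0.0]
contact_force: [-0.7, 0.3, -3.3]
opening: 0.0201
```

Run:
```python
from h import *
s=st(); yaw(); tray()
im,d,m=snap('wrist','wrist20.png'); im2,d2,m2=snap('scene','scene20.png'); im3,d3,m3=snap('side','side20.png')
for D,M in((d2,m2),(d3,m3)):
    P=cloud(D,M).reshape(-1,3); rect(box(P,.42,.58,.32,.44,.03,.045),'pack top')
a=np.hstack([im2[100:340,180:440],im3[60:300,130:390]]); cv2.imwrite('pics/c20.png',cv2.resize(a,(800,369)))
```

```text
{'t': 37.3167, 'joint_positions': [-0.2056, 0.1167, 1.7963, 0.0, 1.23, -0.229], 'position': [0.6105, -0.1035, 0.3547], 'tool_rot': [-0.0006, 0.6988, 0.7153, -0.0004], 'contact_force': [-0.6556, 0.2886, -3.2614], 'ft_torque': [0.0262, -0.0024, -0.012], 'opening': 0.0201}
tool y axis in world [ 0.9997  0.0234 -0.0014] z [-1.4e-03  3.0e-04 -1.0e+00]
tray rim scene 0.57 477 c [509.  330.7] size [120.2 212.7] ang 9.46 z 21.2
  tray low 854 c [509.2 330.7] size [120.2 213. ] ang 9.3 z 17.5
tray rim side 0.69 268 c [508.4 327. ] size [120.7 215.6] ang 9.47 z 20.4
  tray low 496 c [508.7 327.8] size [122.3 215.7] ang 10.19 z 17.0
pack top 288 c [499.2 378.8] size [84.  39.7] ang 11.07 z 36.9
pack top 171 c [497.6 378.2] size [82.9 42. ] ang 9.32 z 35.3
```

View pics/c20.png

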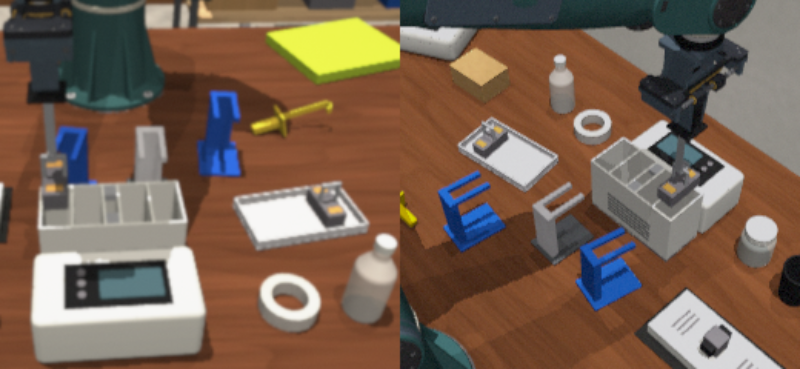

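Emit:
{"api": "jog_arm", "payload": {"motion": "0.008 -0.0018 0 0 0 0 -1; 0.018 -0.0039 0 0 0 0 -1; 0.028 -0.0061 0 0 0 0 -1; 0.036 -0.0079 0 0 0 0 -1; 0.036 -0.0079 0 0 0 0 -1; 0.036 -0.0079 0 0 0 0 -1; 0.036 -0.0079 0 0 0 0 -1; 0.036 -0.0079 0 0 0 0 -1; 0.036 -0.0079 0 0 0 0 -1; 0.036 -0.0079 0 0 0 0 -1; 0.034 -0.0074 0 0 0 0 -1; 0.026 -0.0057 0 0 0 0 -1"}}

```text
t: 38.67
position: [0.5209, 0.2631, 0.3559]
tool_rot: [-0.0, 0.698, 0.716, 0.0]
contact_force: [0.7, 0.1, -2.2]
opening: 0.0198
```

Emit:
{"api": "jog_arm", "payload": {"motion": "0.016 -0.0035 0 0 0 0 -1; 0.0087 -0.0019 0 0 0 0 -1; 0 0 0 0 0 -0.02 -1; 0 0 0 0 0 -0.04 -1; 0 0 0 0 0 -0.04 -1; 0 0 0 0 0 -0.03 -1; 0 0 0 0 0 -0.0115 -1; 0 0 0 0 0 0 -1; 0 0 0 0 0 0 -1; 0 0 0 0 0 0 -1; 0 0 0 0 0 0 -1; 0 0 0 0 0 0 -1"}}

```text
t: 39.67
position: [0.5163, 0.2849, 0.3558]
tool_rot: [0.0, 0.647, 0.763, 0.0]
contact_force: [0.0, 0.4, -2.3]
opening: 0.0201
```

Emit:
{"api": "jog_arm", "payload": {"motion": "0 0 0.008 0 0 0 -1; 0 0 0.018 0 0 0 -1; 0 0 0.022 0 0 0 -1; 0 0 0.022 0 0 0 -1; 0 0 0.018 0 0 0 -1; 0 0 0.014 0 0 0 -1; 0 0 0.008 0 0 0 -1; 0 0 0 0 0 0 -1; 0 0 0 0 0 0 -1; 0 0 0 0 0 0 -1"}}

```text
t: 40.5
position: [0.5167, 0.2852, 0.2467]
tool_rot: [0.0, 0.646, 0.763, 0.001]
contact_force: [-0.3, -0.0, -2.9]
opening: 0.0197
```

Run:
```python
from h import *
s=st(); yaw(); p=s['position']; tray()
im,d,m=snap('wrist','wrist21.png'); im2,d2,m2=snap('scene','scene21.png'); im3,d3,m3=snap('side','side21.png')
for D,M in((d2,m2),(d3,m3)):
    P=cloud(D,M).reshape(-1,3); rect(box(P,p[0]-.08,p[0]+.08,p[1]-.05,p[1]+.05,.05,.095),'pack body'); rect(box(P,.42,.58,.34,.44,.03,.045),'pack1 top')
a=np.hstack([im2[120:300,310:450],im3[100:280,150:290],im[60:240,180:320]]); cv2.imwrite('pics/c21.png',cv2.resize(a,(800,343)))
```

```text
{'t': 40.5, 'joint_positions': [0.4649, 0.1686, 1.9414, 0.0, 1.0303, 0.3], 'position': [0.5167, 0.2852, 0.2467], 'tool_rot': [0.0002, 0.6465, 0.7629, 0.0006], 'contact_force': [-0.298, -0.0472, -2.9211], 'ft_torque': [-0.0232, -0.0051, 0.0054], 'opening': 0.0197}
tool y axis in world [0.9864 0.1641 0.0012] z [ 1.1e-03  6.0e-04 -1.0e+00]
tray rim scene 0.69 413 c [509.3 329.8] size [120.7 211.9] ang 9.59 z 21.1
  tray low 759 c [509.3 329.7] size [120.7 212.1] ang 9.57 z 17.4
tray rim side 0.71 224 c [508.2 328.5] size [121.3 216.3] ang 9.58 z 20.6
  tray low 432 c [507.6 328.3] size [122.7 216.6] ang 9.58 z 16.7
pack body 474 c [515.3 287.2] size [86.7 38.8] ang 9.81 z 89.3
pack1 top 283 c [499.6 380. ] size [82.1 40.2] ang 7.84 z 37.1
pack body 303 c [514.2 285.7] size [85.2 42. ] ang 10.33 z 86.9
pack1 top 173 c [496.7 377.4] size [85.5 40.8] ang 11.28 z 34.7
```

View pics/c21.png

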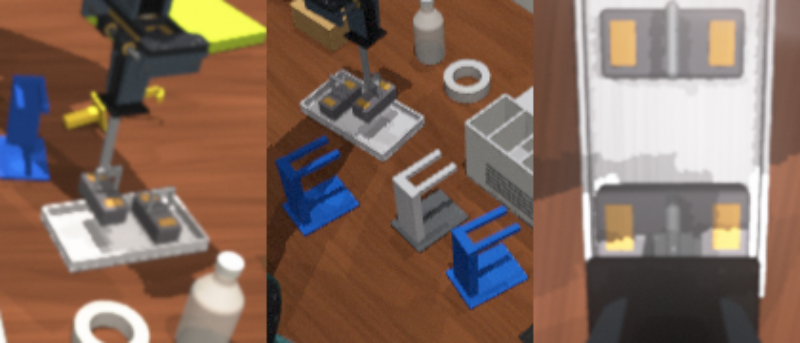

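Aligned. I'll lower gently with the same profile.

Emit:
{"api": "jog_arm", "payload": {"motion": "0 0 0.006 0 0 0 -1; 0 0 0.01 0 0 0 -1; 0 0 0.012 0 0 0 -1; 0 0 0.01 0 0 0 -1; 0 0 0.006 0 0 0 -1; 0 0 0.003 0 0 0 -1; 0 0 0.0015 0 0 0 -1; 0 0 0.001 0 0 0 -1; 0 0 0.001 0 0 0 -1; 0 0 0.001 0 0 0 -1; 0 0 0.001 0 0 0 -1; 0 0 0.001 0 0 0 -1"}}

```text
t: 41.85
position: [0.5163, 0.285, 0.1924]
tool_rot: [0.0, 0.646, 0.763, 0.0]
contact_force: [0.4, 0.1, -2.5]
opening: 0.0199
```

Emit:
{"api": "jog_arm", "payload": {"motion": "0 0 0.001 0 0 0 -1; 0 0 0.001 0 0 0 -1; 0 0 0.001 0 0 0 -1; 0 0 0.001 0 0 0 -1; 0 0 0.001 0 0 0 -1; 0 0 0.001 0 0 0 -1; 0 0 0.002 0 0 0 -1; 0 0 0.003 0 0 0 -1; 0 0 0.004 0 0 0 -1; 0 0 0.003 0 0 0 -1; 0 0 0.002 0 0 0 -1; 0 0 0 0 0 0 -1"}}

```text
t: 42.85
position: [0.5159, 0.2848, 0.1716]
tool_rot: [-0.0, 0.646, 0.763, -0.0]
contact_force: [-0.5, 0.7, -0.8]
opening: 0.0196
```

Run:
```python
from h import *
s=st(); p=s['position']
im,d,m=snap('wrist','wrist22.png'); im2,d2,m2=snap('scene','scene22.png'); im3,d3,m3=snap('side','side22.png')
for D,M in((d2,m2),(d3,m3)):
    P=cloud(D,M).reshape(-1,3); rect(box(P,p[0]-.08,p[0]+.08,p[1]-.05,p[1]+.05,.03,.045),'pack top')
a=np.hstack([im2[120:300,310:450],im3[100:280,150:290],im[60:240,180:320]]); cv2.imwrite('pics/c22.png',cv2.resize(a,(800,343)))
```

```text
{'t': 42.85, 'joint_positions': [0.4648, 0.2633, 1.9821, -0.0, 0.8971, 0.3], 'position': [0.5159, 0.2848, 0.1716], 'tool_rot': [-0.0002, 0.6465, 0.7629, -0.0004], 'contact_force': [-0.4505, 0.6964, -0.8302], 'ft_torque': [0.0206, -0.0336, 0.0378], 'opening': 0.0196}
pack top 251 c [516.7 287. ] size [81.1 39.3] ang 9.81 z 36.8
pack top 163 c [513.7 285.1] size [83.7 42.2] ang 13.37 z 34.8
```

View pics/c22.png

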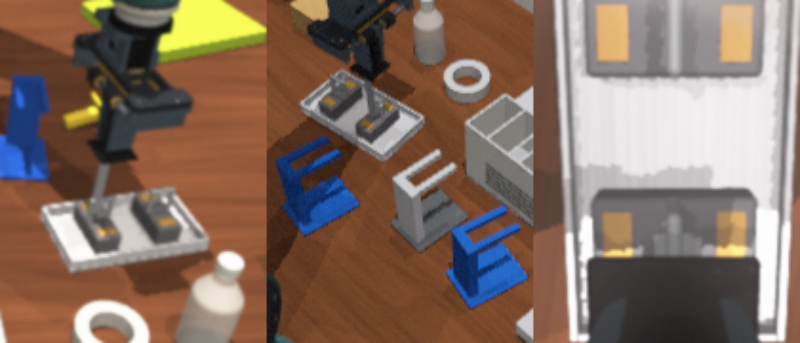

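Emit:
{"api": "jog_arm", "payload": {"motion": "0 -0.003 0 0 0 0 -1; 0 -0.005 0 0 0 0 -1; 0 -0.005 0 0 0 0 -1; 0 -0.005 0 0 0 0 -1; 0 -0.004 0 0 0 0 -1; 0 -0.001 0 0 0 0 -1; 0 0 0 0 0 0 -1; 0 0 0 0 0 0 -1; 0 0 0 0 0 0 -1"}}

```text
t: 43.75
position: [0.4938, 0.2813, 0.1724]
tool_rot: [0.0, 0.646, 0.763, 0.0]
contact_force: [-0.2, -0.5, -1.3]
opening: 0.0202
```

Emit:
{"api": "jog_arm", "payload": {"motion": "0 0 -0.005 0 0 0 -1; 0 0 -0.01 0 0 0 -1; 0 0 -0.015 0 0 0 -1; 0 0 -0.015 0 0 0 -1; 0 0 -0.02 0 0 0 -1; 0 0 -0.03 0 0 0 -1; 0 0 -0.03 0 0 0 -1; 0 0 -0.03 0 0 0 -1; 0 0 -0.02 0 0 0 -1; 0 0 0 0 0 0 -1; 0 0 0 0 0 0 -1; 0 0 0 0 0 0 -1"}}

```text
t: 44.75
position: [0.4931, 0.281, 0.3467]
tool_rot: [-0.0, 0.646, 0.763, -0.0]
contact_force: [-0.3, -0.7, -2.3]
opening: 0.0201
```

Run:
```python
from h import *
s=st(); yaw(); tray()
im2,d2,m2=snap('scene','scene23.png'); im3,d3,m3=snap('side','side23.png')
for D,M in((d2,m2),(d3,m3)):
    P=cloud(D,M).reshape(-1,3); rect(box(P,.42,.58,.335,.44,.03,.045),'p1 top'); rect(box(P,.42,.60,.23,.335,.03,.045),'p2 top')
for D,M in((d2,m2),(d3,m3)):
    P=cloud(D,M).reshape(-1,3); rect(box(P,.38,.50,.02,.1,.1315,.1385),'stand prongs'); print(np.round(np.percentile(box(P,.38,.52,.02,.1,.1315,.1385),[1,99],axis=0),4).tolist())
a=np.hstack([im2[100:340,180:440],im3[60:300,130:390]]); cv2.imwrite('pics/c23.png',cv2.resize(a,(800,369)))
```

```text
{'t': 44.75, 'joint_positions': [0.4768, 0.0317, 1.9021, -0.0, 1.2086, 0.312], 'position': [0.4931, 0.281, 0.3467], 'tool_rot': [-0.0001, 0.6465, 0.7629, -0.0004], 'contact_force': [-0.257, -0.6672, -2.3446], 'ft_torque': [-0.0074, -0.0166, 0.0082], 'opening': 0.0201}
tool y axis in world [ 9.864e-01  1.641e-01 -7.000e-04] z [-7.e-04 -4.e-04 -1.e+00]
tray rim scene 0.64 434 c [511.2 329.8] size [118.5 212.8] ang 8.65 z 21.2
  tray low 852 c [510.5 329.7] size [119.9 212.8] ang 8.65 z 16.7
tray rim side 0.70 294 c [508.8 328.9] size [120.9 215.1] ang 8.77 z 20.1
  tray low 540 c [508.6 328.6] size [121.3 215.2] ang 9.06 z 17.2
p1 top 276 c [499.9 380.4] size [84.5 39.9] ang 10.1 z 36.8
p2 top 283 c [515.9 287.9] size [81.3 39.9] ang 10.99 z 36.6
p1 top 172 c [499.2 376.7] size [84.1 44.1] ang 12.22 z 35.6
p2 top 179 c [511.5 284.9] size [85.3 41.1] ang 7.41 z 35.5
stand prongs 212 c [444.   60.5] size [48.5 98.7] ang 87.44 z 135.8
[[0.397, 0.0353, 0.1318], [0.4913, 0.0848, 0.1382]]
stand prongs 207 c [442.3  57.3] size [52.9 94.2] ang 87.77 z 134.4
[[0.3965, 0.0328, 0.1315], [0.4883, 0.0836, 0.1381]]
```

View pics/c23.png

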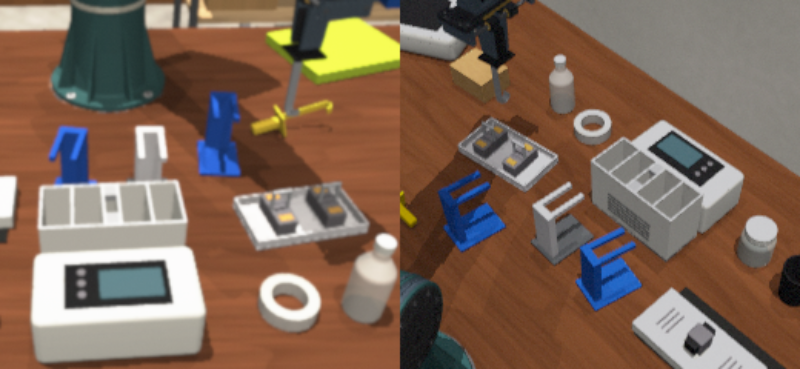

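Both packs are in the tray. The side view suggests the cover has been nudged on the mat; I'll measure that later. First I'll return the hook.

Emit:
{"api": "jog_arm", "payload": {"motion": "-0.015 -0.0058 0 0 0 0 -1; -0.03 -0.0117 0 0 0 0 -1; -0.035 -0.0136 0 0 0 0 -1; -0.035 -0.0136 0 0 0 0 -1; -0.035 -0.0136 0 0 0 0 -1; -0.03 -0.0117 0 0 0 0 -1; -0.02 -0.0078 0 0 0 0 -1; -0.0104 -0.004 0 0 0 0 -1; 0 0 0 0 0 0.06 -1; 0 0 0 0 0 0.07 -1; 0 0 0 0 0 0.061 -1; 0 0 0 0 0 0 -1"}}

```text
t: 46.05
position: [0.4473, 0.0602, 0.3472]
tool_rot: [-0.0, 0.717, 0.697, -0.0]
contact_force: [-0.1, 0.1, -0.9]
opening: 0.02
```

Emit:
{"api": "jog_arm", "payload": {"motion": "0 0 0 0 0 0 -1; 0 0 0 0 0 0 -1; 0 0 0 0 0 0 -1"}}

```text
t: 46.3
position: [0.4474, 0.0603, 0.3472]
tool_rot: [-0.0, 0.716, 0.698, -0.0]
contact_force: [0.5, -0.5, -2.0]
opening: 0.0199
```

Run:
```python
from h import *
s=st(); yaw(); hook()
for n in('wrist','scene','side'):
    im,d,m=snap(n,n+'24.png'); P=cloud(d,m).reshape(-1,3)
    b=box(P,.38,.52,.02,.1,.131,.139); rect(b,'prongs '+n); print(np.round(np.percentile(b,[1,99],axis=0),4).tolist())
    pr=b[b[:,0]>.455]; print(' prong y clusters', np.round(np.percentile(pr[pr[:,1]>.06][:,1],[3,97]),4), np.round(np.percentile(pr[pr[:,1]<=.06][:,1],[3,97]),4))
im=cv2.imread('pics/wrist24.png'); cv2.imwrite('pics/c24.png',cv2.resize(im[80:260,150:370],None,fx=3,fy=3,interpolation=cv2.INTER_CUBIC))
```

```text
{'t': 46.3, 'joint_positions': [0.0824, -0.1891, 2.1047, 0.0, 1.2261, 0.1068], 'position': [0.4474, 0.0603, 0.3472], 'tool_rot': [-0.0, 0.7157, 0.6984, -0.0], 'contact_force': [0.5428, -0.5447, -2.0118], 'ft_torque': [0.0074, -0.0303, 0.0286], 'opening': 0.0199}
tool y axis in world [ 9.997e-01 -2.440e-02 -1.000e-04] z [-1.e-04  0.e+00 -1.e+00]
scene 170 lowest z-TCP -120.4
  shank rel [-10.6   0.8 -75.4] [[-13.2, -5.3, -97.3], [-7.6, 7.4, -56.3]]
  hook rel [  -4.2   -0.3 -114.5] [[-13.5, -6.2, -121.5], [13.5, 7.2, -109.1]]
side 108 lowest z-TCP -124.6
  shank rel [-14.1  -2.7 -74.6] [[-16.1, -9.3, -96.5], [-9.7, 6.6, -56.5]]
  hook rel [   2.6   -2.9 -119.5] [[-14.9, -8.8, -125.0], [10.5, 5.2, -109.3]]
wrist 392 lowest z-TCP -124.8
  shank rel [-10.4   6.6 -89.5] [[-12.4, 6.3, -97.9], [-8.7, 6.9, -81.8]]
  hook rel [   1.6    2.  -120.8] [[-9.6, -4.3, -124.6], [12.9, 6.7, -110.8]]
prongs wrist 1510 c [444.7  59.2] size [50.1 92.1] ang 88.4 z 134.7
[[0.3991, 0.0351, 0.1323], [0.49, 0.0842, 0.1364]]
 prong y clusters [0.0729 0.0823] [0.0348 0.0443]
prongs scene 216 c [442.8  60.5] size [48.5 95.9] ang 87.65 z 135.8
[[0.3977, 0.0356, 0.1312], [0.4906, 0.0854, 0.1385]]
 prong y clusters [0.0735 0.083 ] [0.0351 0.0455]
prongs side 227 c [442.4  59. ] size [51.7 94.1] ang 87.84 z 134.1
[[0.3964, 0.0334, 0.1311], [0.4882, 0.0843, 0.1387]]
 prong y clusters [0.0715 0.0826] [0.0324 0.0437]
```

View pics/c24.png

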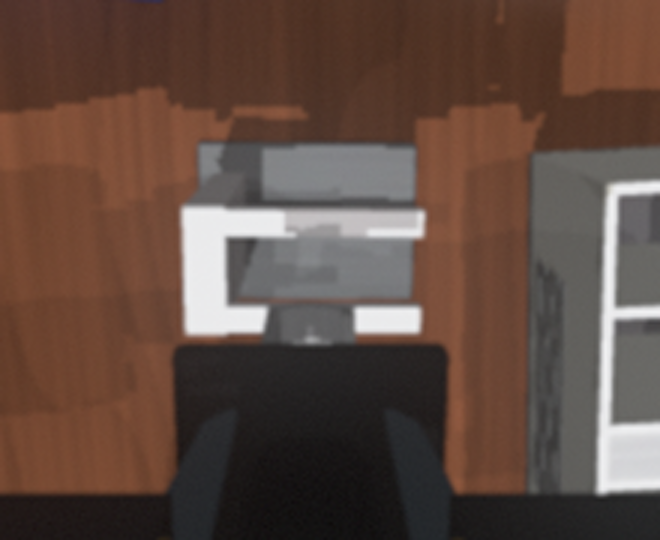

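Emit:
{"api": "jog_arm", "payload": {"motion": "-0.0007 0 0.012 0 0 0 -1; 0 0 0.025 0 0 0 -1; 0 0 0.03 0 0 0 -1; 0 0 0.03 0 0 0 -1; 0 0 0.03 0 0 0 -1; 0 0 0.025 0 0 0 -1; 0 0 0.015 0 0 0 -1; 0 0 0.01 0 0 0 -1; 0 0 0.008 0 0 0 -1; 0 0 0 0 0 0 -1; 0 0 0 0 0 0 -1"}}

```text
t: 47.52
position: [0.4476, 0.0595, 0.1625]
tool_rot: [0.0, 0.716, 0.698, 0.0]
contact_force: [0.7, 0.1, -1.9]
opening: 0.0201
```

Emit:
{"api": "jog_arm", "payload": {"motion": "0 0 0.004 0 0 0 -1; 0 0 0.003 0 0 0 -1; 0 0 0.002 0 0 0 -1; 0 0 0.001 0 0 0 -1; 0 0 0.001 0 0 0 -1; 0 0 0.001 0 0 0 -1; 0 0 0 0 0 0 -1; 0 0 0 0 0 0 -1"}}

```text
t: 48.18
position: [0.4474, 0.0595, 0.1503]
tool_rot: [0.0, 0.716, 0.698, 0.0]
contact_force: [0.5, 0.2, -1.6]
opening: 0.0201
```

Emit:
{"api": "jog_arm", "payload": {"motion": "0 0 0.0005 0 0 0 -1; 0 0 0.0005 0 0 0 -1; 0 0 0.0005 0 0 0 -1; 0 0 0 0 0 0 -1; 0 0 0 0 0 0 -1"}}

```text
t: 48.6
position: [0.4475, 0.0595, 0.1493]
tool_rot: [-0.0, 0.716, 0.698, -0.0]
contact_force: [-5.3, -1.0, 10.7]
opening: 0.0199
```

Seated: the force reads +10.7 N upward. I'll release now.

Emit:
{"api": "jog_arm", "payload": {"motion": "0 0 -0.0005 0 0 0 -1; 0 0 0 0 0 0 -0.4; 0 0 0 0 0 0 0.2; 0 0 0 0 0 0 1; 0 0 0 0 0 0 1; 0 0 0 0 0 0 1; 0 0 0 0 0 0 1; 0 0 0 0 0 0 1; 0 0 0 0 0 0 1; 0 0 0 0 0 0 1"}}

```text
t: 49.43
position: [0.4474, 0.0595, 0.1493]
tool_rot: [0.0, 0.716, 0.698, 0.0]
contact_force: [0.2, -0.7, -0.3]
opening: 0.0771
```

Emit:
{"api": "jog_arm", "payload": {"motion": "0 0 -0.01 0 0 0 1; 0 0 -0.02 0 0 0 1; 0 0 -0.035 0 0 0 1; 0 0 -0.04 0 0 0 1; 0 0 -0.04 0 0 0 1; 0 0 -0.02 0 0 0 1; 0 0 0 0 0 0 1; 0 0 0 0 0 0 1; 0 0 0 0 0 0 1"}}

```text
t: 50.18
position: [0.4468, 0.0595, 0.3137]
tool_rot: [-0.0, 0.716, 0.698, -0.0]
contact_force: [0.4, 0.1, 0.6]
opening: 0.091
```

Run:
```python
from h import *
s=st(); yaw()
im,d,m=snap('wrist','wrist25.png'); P=cloud(d,m).reshape(-1,3)
rect(box(P,.40,.50,0.02,.1,.196,.206),'handletop')
im2,d2,m2=snap('scene','scene25.png'); im3,d3,m3=snap('side','side25.png')
for D,M in((d2,m2),(d3,m3)):
    P=cloud(D,M).reshape(-1,3); q=box(P,.36,.60,-.5,-.15,.024,.036); rect(q,'cover'); rect(box(P,.38,.6,-.5,-.2,.066,.08),'block'); rect(box(P,.40,.50,0.02,.1,.19,.206),'handletop')
    q=box(P,.36,.65,-.6,-.15,.01,.09); print(np.round(np.percentile(q,[.5,99.5],axis=0),3).tolist())
a=np.hstack([im2[100:340,60:320],im3[100:340,150:410]]); cv2.imwrite('pics/c25.png',cv2.resize(a,(800,369)))
```

```text
{'t': 50.1833, 'joint_positions': [0.0806, -0.1577, 2.1402, -0.0, 1.1599, 0.1067], 'position': [0.4468, 0.0595, 0.3137], 'tool_rot': [-0.0002, 0.7163, 0.6978, -0.0003], 'contact_force': [0.4411, 0.1498, 0.6345], 'ft_torque': [0.0122, 0.032, 0.0198], 'opening': 0.091}
tool y axis in world [ 9.997e-01 -2.610e-02 -8.000e-04] z [-8.e-04 -1.e-04 -1.e+00]
handletop 445 c [447.7  59.6] size [18.4 18.7] ang 88.2 z 199.7
cover 2125 c [ 459.6 -307.1] size [115.1 235.8] ang 0.87 z 30.7
block 167 c [ 460.1 -306.1] size [58.1 35.3] ang 2.69 z 72.7
handletop 50 c [449.2  60. ] size [19.2 18.3] ang 3.89 z 200.2
[[0.405, -0.598, 0.01], [0.637, -0.19, 0.075]]
cover 2682 c [ 458.3 -307.5] size [113.7 235.7] ang 0.51 z 29.5
block 181 c [ 456.5 -309.4] size [55.5 35.4] ang 3.81 z 71.2
handletop 47 c [446.1  55.8] size [20.1 18.4] ang 4.32 z 198.3
[[0.402, -0.597, 0.011], [0.622, -0.193, 0.074]]
```

View pics/c25.png

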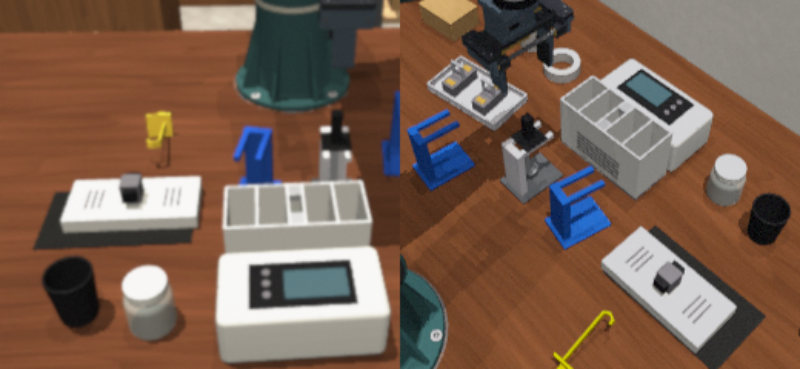

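Emit:
{"api": "jog_arm", "payload": {"motion": "-0.018 0.001 0 0 0 0 1; -0.034 0.002 0 0 0 0 1; -0.04 0.0024 0 0 0 0 1; -0.04 0.0024 0 0 0 0 1; -0.04 0.0024 0 0 0 0 1; -0.04 0.0024 0 0 0 0 1; -0.04 0.0024 0 0 0 0 1; -0.04 0.0024 0 0 0 0 1; -0.034 0.002 0 0 0 0 1; -0.025 0.0013 0 0 0 0 1; -0.0156 0.001 0 0 0 -0.038 1; 0 0 0 0 0 0 1"}}

```text
t: 51.33
position: [0.4591, -0.3098, 0.313]
tool_rot: [-0.001, 0.703, 0.711, -0.0]
contact_force: [-1.1, 0.2, -0.5]
opening: 0.091
```

Emit:
{"api": "jog_arm", "payload": {"motion": "0 0 0.02 0 0 0 1; 0 0 0.035 0 0 0 1; 0 0 0.035 0 0 0 1; 0 0 0.02 0 0 0 1; 0 0 0 0 0 0 1; 0 0 0 0 0 0 1; 0 0 0 0 0 0 1; 0 0 0 0 0 0 1"}}

```text
t: 52.0
position: [0.4604, -0.3079, 0.206]
tool_rot: [0.001, 0.703, 0.711, 0.0]
contact_force: [-0.2, 0.4, -0.5]
opening: 0.0915
```

Run:
```python
from h import *
s=st(); yaw()
im,d,m=snap('wrist','wrist26.png'); P=cloud(d,m).reshape(-1,3)
rect(box(P,.36,.56,-.5,-.15,.0235,.036),'cover'); rect(box(P,.38,.54,-.4,-.2,.07,.08),'block'); rect(box(P,.38,.54,-.4,-.2,.045,.08),'block+buttons')
for n in('scene','side'):
    im2,d2,m2=snap(n); Q=cloud(d2,m2).reshape(-1,3); rect(box(Q,.36,.54,-.5,-.15,.024,.036),'cover '+n); rect(box(Q,.38,.54,-.4,-.2,.068,.08),'block '+n)
```

```text
{'t': 52.0, 'joint_positions': [-0.6315, 0.1592, 2.037, 0.0, 0.9429, -0.6435], 'position': [0.4604, -0.3079, 0.206], 'tool_rot': [0.0012, 0.7029, 0.7113, 0.0002], 'contact_force': [-0.1729, 0.437, -0.488], 'ft_torque': [0.0021, -0.0258, -0.0105], 'opening': 0.0915}
tool y axis in world [0.9999 0.0119 0.0019] z [ 0.002  -0.0014 -1.    ]
cover 20334 c [ 460.4 -307.2] size [110.4 231.2] ang 0.74 z 29.7
block 1292 c [ 460.3 -307.7] size [33.7 35.1] ang 0.01 z 72.5
block+buttons 2211 c [ 460.5 -307.5] size [58.  35.3] ang 0.22 z 71.7
cover scene 2125 c [ 459.2 -306.8] size [115.8 235.1] ang 0.66 z 30.7
block scene 139 c [ 461.1 -306.2] size [53.9 35.7] ang 0.52 z 73.0
cover side 2539 c [ 458.3 -307.5] size [113.2 235.4] ang 0.74 z 29.5
block side 156 c [ 457.9 -308.9] size [55.2 35.3] ang 2.92 z 71.7
```

View pics/wrist26.png

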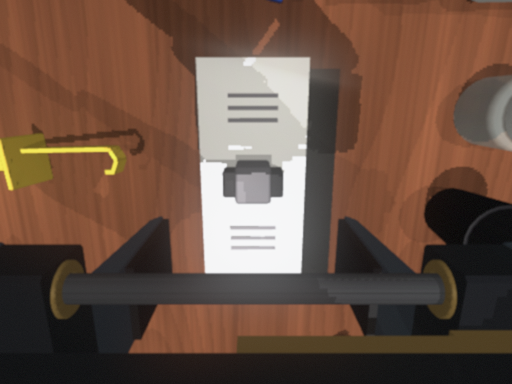

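Emit:
{"api": "jog_arm", "payload": {"motion": "0.0003 0 0.02 0 0 0 1; 0 0 0.035 0 0 0 1; 0 0 0.035 0 0 0 1; 0 0 0.03 0 0 0 1; 0 0 0.025 0 0 0 1; 0 0 0.015 0 0 0 1; 0 0 0.007 0 0 0 1; 0 0 0.003 0 0 0 1; 0 0 0 0 0 0 1; 0 0 0 0 0 0 1; 0 0 0 0 0 0 1; 0 0 0 0 0 0 1"}}

```text
t: 53.15
position: [0.46, -0.3076, 0.0353]
tool_rot: [0.001, 0.703, 0.711, 0.0]
contact_force: [-0.3, -0.1, -0.2]
opening: 0.0913
```

Emit:
{"api": "jog_arm", "payload": {"motion": "0 0 0 0 0 0 -1; 0 0 0 0 0 0 -1; 0 0 0 0 0 0 -1; 0 0 0 0 0 0 -1; 0 0 0 0 0 0 -1; 0 0 0 0 0 0 -1; 0 0 0 0 0 0 -1; 0 0 0 0 0 0 -1; 0 0 0 0 0 0 -1; 0 0 0 0 0 0 -1; 0 0 0 0 0 0 -1; 0 0 0 0 0 0 -1"}}

```text
t: 54.15
position: [0.4597, -0.3073, 0.0346]
tool_rot: [0.0, 0.703, 0.711, 0.0]
contact_force: [-0.8, 1.3, 6.9]
opening: 0.037
```

Emit:
{"api": "jog_arm", "payload": {"motion": "0 0 -0.005 0 0 0 -1; 0 0 -0.012 0 0 0 -1; 0 0 -0.02 0 0 0 -1; 0 0 -0.028 0 0 0 -1; 0 0 -0.03 0 0 0 -1; 0 0 -0.03 0 0 0 -1; 0 0 -0.03 0 0 0 -1; 0 0 -0.025 0 0 0 -1; 0 0 -0.015 0 0 0 -1; 0 0 -0.005 0 0 0 -1; 0 0 0 0 0 0 -1; 0 0 0 0 0 0 -1"}}

```text
t: 55.15
position: [0.459, -0.3069, 0.2337]
tool_rot: [-0.0, 0.703, 0.711, -0.0]
contact_force: [-0.4, 0.8, -3.0]
opening: 0.0368
```

Run:
```python
from h import *
s=st(); M=yaw(); p=np.array(s['position'])
for n in('scene','side'):
    im2,d2,m2=snap(n,n+'27.png'); Q=cloud(d2,m2).reshape(-1,3); rect(box(Q,.36,.60,-.5,-.15,p[2]-.014,p[2]+.002),'cover '+n)
D=np.r_[OM,p[2]]-p; print(M.T@D)
```

```text
{'t': 55.15, 'joint_positions': [-0.6315, 0.1219, 2.0222, -0.0, 0.9982, -0.6434], 'position': [0.459, -0.3069, 0.2337], 'tool_rot': [-0.0003, 0.7029, 0.7113, -0.0001], 'contact_force': [-0.4078, 0.7865, -3.0268], 'ft_torque': [0.0425, 0.0386, -0.0417], 'opening': 0.0368}
tool y axis in world [ 9.999e-01  1.190e-02 -6.000e-04] z [-6.e-04  4.e-04 -1.e+00]
cover scene 2325 c [ 457.6 -306.8] size [117.8 235.8] ang 0.25 z 229.7
cover side 2558 c [ 457.3 -307. ] size [114.  236.5] ang 0.33 z 227.8
[2.86469696e-01 1.54387283e-01 2.54609309e-05]
```

View pics/scene27.png

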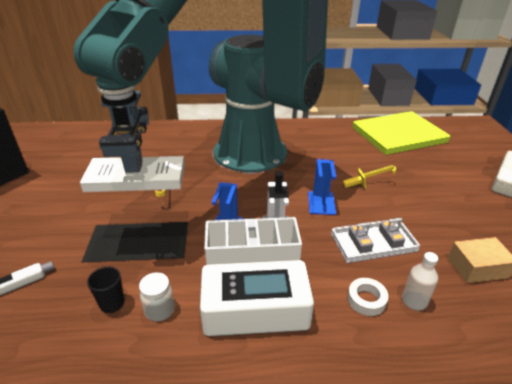

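Emit:
{"api": "jog_arm", "payload": {"motion": "0.012 0.0064 0 0 0 0 -1; 0.025 0.0134 0 0 0 0 -1; 0.033 0.0177 0 0 0 0 -1; 0.033 0.0177 0 0 0 0 -1; 0.033 0.0177 0 0 0 0 -1; 0.033 0.0177 0 0 0 0 -1; 0.033 0.0177 0 0 0 0 -1; 0.033 0.0177 0 0 0 0 -1; 0.028 0.015 0 0 0 0 -1; 0.0155 0.0083 0 0 0 0 -1; 0.008 0.0043 0 0 0 -0.0115 -1; 0 0 0 0 0 0 -1"}}

```text
t: 56.25
position: [0.6098, -0.017, 0.2333]
tool_rot: [-0.001, 0.698, 0.716, -0.0]
contact_force: [-0.2, -0.3, -2.4]
opening: 0.0364
```

Emit:
{"api": "jog_arm", "payload": {"motion": "0 0 0.01 0 0 0 -1; 0 0 0.015 0 0 0 -1; 0 0 0.01 0 0 0 -1; 0 0 0.005 0 0 0 -1; 0 0 0 0 0 0 -1; 0 0 0 0 0 0 -1; 0 0 0 0 0 0 -1; 0 0 0 0 0 0 -1"}}

```text
t: 56.92
position: [0.61, -0.0191, 0.195]
tool_rot: [0.0, 0.699, 0.715, 0.0]
contact_force: [-0.3, 0.6, -2.0]
opening: 0.0365
```

Run:
```python
from h import *
s=st(); M=yaw(); p=np.array(s['position']); print(tomach(p[None])*1000)
for n in('scene','side','wrist'):
    im2,d2,m2=snap(n,n+'28.png'); Q=cloud(d2,m2).reshape(-1,3); rect(box(Q,.5,.70,-.2,.15,p[2]-.014,p[2]+.002),'cover '+n)
a=np.hstack([cv2.imread('pics/scene28.png')[150:300,180:330],cv2.imread('pics/side28.png')[100:250,220:370]]); cv2.imwrite('pics/c28.png',cv2.resize(a,(800,400),interpolation=cv2.INTER_CUBIC))
```

```text
{'t': 56.9167, 'joint_positions': [-0.0695, 0.2635, 1.9307, -0.0, 0.9464, -0.0927], 'position': [0.61, -0.0191, 0.195], 'tool_rot': [0.0004, 0.6989, 0.7153, 0.0003], 'contact_force': [-0.2683, 0.6013, -2.0322], 'ft_torque': [0.0109, -0.0307, 0.0574], 'opening': 0.0365}
tool y axis in world [0.9997 0.0232 0.001 ] z [ 1.e-03 -1.e-04 -1.e+00]
[[ 1.52573853e-02 -5.04534248e-01  1.94980699e+02]]
cover scene 3007 c [609.5 -18.8] size [114.3 234.1] ang 1.33 z 191.1
cover side 1524 c [608.8 -20.5] size [114.8 236.9] ang 1.35 z 189.4
cover wrist 48031 c [609.2   7.6] size [110.9 179.5] ang 1.32 z 189.8
```

View pics/c28.png

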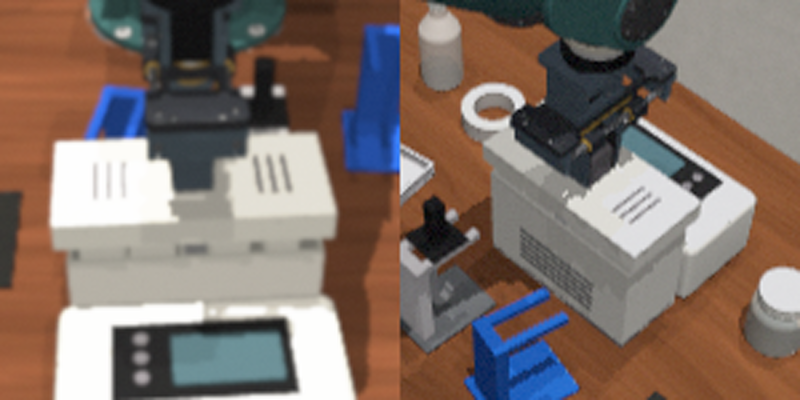

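Emit:
{"api": "jog_arm", "payload": {"motion": "0.0004 -0.0006 0.005 0 0 0 -1; 0 0 0.008 0 0 0 -1; 0 0 0.006 0 0 0 -1; 0 0 0.003 0 0 0 -1; 0 0 0 0 0 0 -1; 0 0 0 0 0 0 -1; 0 0 0 0 0 0 -1"}}

```text
t: 57.65
position: [0.6092, -0.0186, 0.1724]
tool_rot: [0.0, 0.699, 0.715, 0.0]
contact_force: [-0.9, 0.1, -3.6]
opening: 0.037
```

Emit:
{"api": "jog_arm", "payload": {"motion": "0 0 0.003 0 0 0 -1; 0 0 0.003 0 0 0 -1; 0 0 0.003 0 0 0 -1; 0 0 0.003 0 0 0 -1; 0 0 0.003 0 0 0 -1; 0 0 0 0 0 0 -1; 0 0 0 0 0 0 -1"}}

```text
t: 58.23
position: [0.6089, -0.0185, 0.1571]
tool_rot: [-0.0, 0.699, 0.715, -0.0]
contact_force: [0.4, -0.2, -1.8]
opening: 0.0366
```

No contact so far, so the skirt is around the bay. I'll continue down to seat it.

Emit:
{"api": "jog_arm", "payload": {"motion": "0 0 0.002 0 0 0 -1; 0 0 0.002 0 0 0 -1; 0 0 0.001 0 0 0 -1; 0 0 0.001 0 0 0 -1; 0 0 0.001 0 0 0 -1; 0 0 0 0 0 0 -1; 0 0 0 0 0 0 -1"}}

```text
t: 58.82
position: [0.6091, -0.0185, 0.1503]
tool_rot: [-0.0, 0.699, 0.715, -0.0]
contact_force: [0.6, 0.6, -2.4]
opening: 0.037
```

Emit:
{"api": "jog_arm", "payload": {"motion": "0 0 0.001 0 0 0 -1; 0 0 0.0005 0 0 0 -1; 0 0 0 0 0 0 -1; 0 0 0 0 0 0 -1"}}

```text
t: 59.15
position: [0.6092, -0.0185, 0.1496]
tool_rot: [0.0, 0.699, 0.715, 0.0]
contact_force: [-4.6, 0.2, 8.6]
opening: 0.0366
```

Run:
```python
from h import *
for n in('scene','side','wrist'):
    im2,d2,m2=snap(n,n+'29.png'); Q=cloud(d2,m2).reshape(-1,3); q=box(Q,.5,.70,-.2,.15,.135,.158); rect(q,'cover '+n)
    c=np.linalg.lstsq(np.c_[q[:,:2]-OM,np.ones(len(q))],q[:,2],rcond=None)[0]; print(np.round(c,4))
```

```text
cover scene 2917 c [608.2 -18.1] size [115.4 234.9] ang 1.79 z 145.7
[-2.450e-02 -1.000e-04  1.456e-01]
cover side 1478 c [605.7 -19.7] size [115.6 237.9] ang 2.71 z 144.2
[0.0092 0.002  0.1443]
cover wrist 48511 c [608.5   8.2] size [110.7 179.6] ang 1.34 z 144.8
[ 0.0002 -0.0033  0.1451]
```

The cover is flat on the rim at z = 0.145. Now I'll release the buttons.

Emit:
{"api": "jog_arm", "payload": {"motion": "0 0 0 0 0 0 -0.3; 0 0 0 0 0 0 0.2; 0 0 0 0 0 0 1; 0 0 0 0 0 0 1; 0 0 0 0 0 0 1; 0 0 0 0 0 0 1; 0 0 0 0 0 0 1; 0 0 0 0 0 0 1; 0 0 0 0 0 0 1"}}

```text
t: 60.05
position: [0.6089, -0.0185, 0.1486]
tool_rot: [-0.0, 0.699, 0.715, -0.0]
contact_force: [0.2, 0.6, -0.0]
opening: 0.0871
```

Emit:
{"api": "jog_arm", "payload": {"motion": "0 0 -0.005 0 0 0 1; 0 0 -0.015 0 0 0 1; 0 0 -0.03 0 0 0 1; 0 0 -0.04 0 0 0 1; 0 0 -0.04 0 0 0 1; 0 0 -0.04 0 0 0 1; 0 0 -0.04 0 0 0 1; 0 0 -0.02 0 0 0 1; 0 0 0 0 0 0 1; 0 0 0 0 0 0 1; 0 0 0 0 0 0 1"}}

```text
t: 60.97
position: [0.6085, -0.0185, 0.3779]
tool_rot: [-0.0, 0.699, 0.715, -0.0]
contact_force: [-0.5, -0.3, -0.9]
opening: 0.0908
```

Run:
```python
from h import *
st(); tray()
for n in('wrist','scene','side'):
    im2,d2,m2=snap(n,n+'30.png'); Q=cloud(d2,m2).reshape(-1,3); q=box(Q,.5,.70,-.2,.15,.139,.15); rect(q,'cover '+n)
    rect(box(Q,.55,.66,-.1,.1,.162,.195),'block+buttons')
    rect(box(Q,.42,.58,.335,.44,.03,.045),'p1 top'); rect(box(Q,.42,.60,.23,.335,.03,.045),'p2 top'); rect(box(Q,.40,.50,0.02,.1,.19,.206),'handletop')
im=cv2.imread('pics/wrist30.png'); cv2.imwrite('pics/c30.png',cv2.resize(im[60:280,60:400],None,fx=2.3,fy=2.3,interpolation=cv2.INTER_CUBIC))
```

```text
{'t': 60.9667, 'joint_positions': [-0.0687, 0.0817, 1.7934, -0.0, 1.2677, -0.092], 'position': [0.6085, -0.0185, 0.3779], 'tool_rot': [-0.0004, 0.6988, 0.7153, -0.0004], 'contact_force': [-0.4681, -0.2547, -0.9483], 'ft_torque': [-0.0149, -0.0294, 0.0216], 'opening': 0.0908}
tray rim scene 0.77 462 c [510.4 330. ] size [118.7 213.6] ang 9.42 z 21.1
  tray low 870 c [510.4 330. ] size [118.7 213.6] ang 9.42 z 17.2
tray rim side 0.73 71 c [515.3 285.2] size [125.4  46.7] ang 18.93 z 20.3
  tray low 136 c [514.4 290.6] size [133.2  77.7] ang 34.94 z 17.0
cover wrist 15546 c [609.9 -19.3] size [110.2 233.4] ang 1.4 z 145.0
block+buttons 1592 c [609.9 -18.8] size [57.6 35.1] ang 1.66 z 187.0
p1 top 0 c [0. 0.] size [0. 0.] ang 0.0 z nan
p2 top 0 c [0. 0.] size [0. 0.] ang 0.0 z nan
handletop 456 c [448.9  59.1] size [19.6 19.3] ang 1.06 z 200.2
cover scene 3016 c [607.5 -18.3] size [114.8 233.8] ang 1.24 z 145.8
block+buttons 336 c [609.9 -18.4] size [34.7 57.6] ang 87.9 z 184.3
p1 top 284 c [499.8 379.7] size [85.1 38.7] ang 10.69 z 36.8
p2 top 294 c [515.4 287.6] size [83.3 40.5] ang 9.0 z 36.7
handletop 51 c [448.6  60.2] size [19.5 18.9] ang 1.85 z 200.5
cover side 1860 c [607.7 -19.3] size [117.2 237.6] ang 2.04 z 144.3
block+buttons 230 c [607.6 -20.8] size [61.  39.2] ang 7.09 z 183.3
p1 top 176 c [497.9 377.6] size [86.1 42.1] ang 5.57 z 34.7
p2 top 180 c [513.8 285.4] size [82.5 42. ] ang 9.35 z 35.1
handletop 47 c [445.5  56.3] size [18.8 22.1] ang 83.73 z 198.9
  return np.nanmean(a, axis, out=out, keepdims=keepdims)
```

View pics/c30.png

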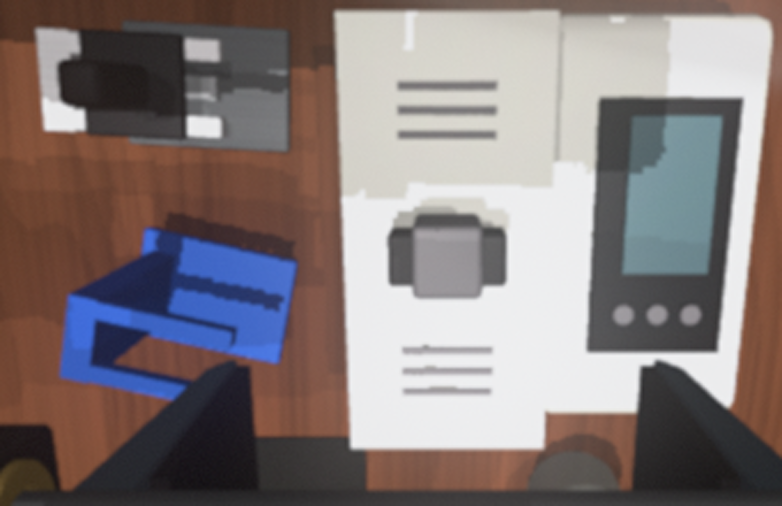

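View pics/scene30.png

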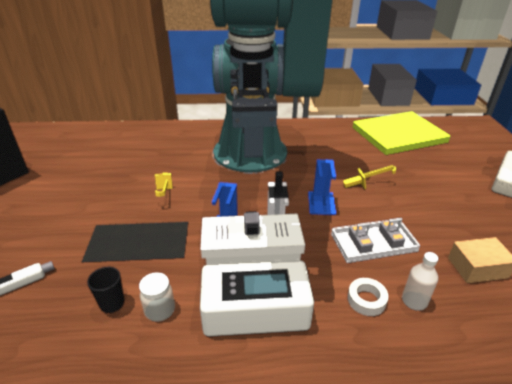

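View pics/side30.png

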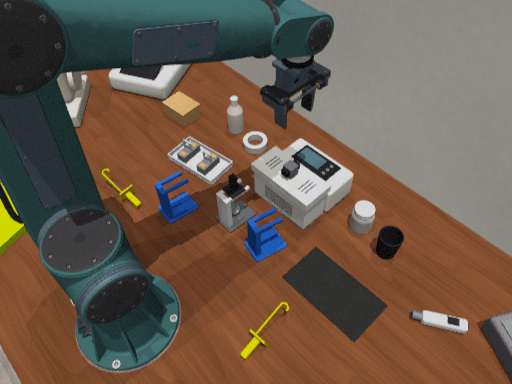

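All the checks agree: the cover is flat at z = 0.145 with the buttons out (57.6 mm across, 57.2 mm at the start). The hook is hanging and both packs sit flat in the tray. Handing in.

```bash
python3 -c "
from rig import bot
print(bot.close_job(), bot.observe()['t'])"
```

```text
the job is handed in; nothing more can be done
the job is handed in; nothing more can be done
```

The job is done and handed in at about 61 s of the 210 s allowed; no verdict was reported.

- **Cover off:** I pinched both buttons, lifted the cover and laid it flat on the mat. It was knocked about 3 cm aside there during the run, so I measured it again before picking it up.
- **Packs:** There were two, in the +84 and -84 wells; the other two wells were empty. I drew each one out by its loop with the black hook and set it in the tray. Last readings put both tops level at about 36 mm, which is upright and flat, with the tray still where it started.
- **Hook:** It is back on the grey stand, with its handle top at the same height (200 mm) and within about 1 mm of its starting position.
- **Cover back on:** It lies flat on the rim, plate top at 145 mm, within about 0.5 mm of its starting position. The buttons measured 57.6 mm across, against 57.2 mm at the start, so both are sprung out. I did not tug the cover to test the lock.
- **Other things on the desk:** I touched none of them, and they look the same in the final pictures.

Some final readings disagreed. One side-camera reading of the tray was wrong because its mask covered only part of the tray. The side camera also reads about 2–4 mm off the other two; I went by the wrist and scene cameras.

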